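Draw the parts tray out of the low shelf with a hook

TASK

The parts tray has been pushed to the back of the low tray shelf, where a hand cannot get at it: take the draw hook by its wooden handle, reach over the tray's front wall, hook it from the inside and draw the tray out, touching it with the hook only, until its front wall comes up against both stop blocks. Hold it against them with a light pull of about 10 N on the blocks for a second, never as much as 20 N. Then unhook, leaving the tray seated square against the stops, and stand the hook back on the bench on its handle, clear in front of the stops or beside the shelf; leave everything else alone.

Things in the scene. Friction and masses are not known exactly. Their poses are not given: they have to be found in the camera images.
- tray_shelf: fixed plywood tray shelf on the bench: a bay 240 mm wide between rails 12 mm thick, 40 high, from x = -30 to 260 mm; its floor is the bench. Origin on the bench, mid-width, in the plane where the tray's front wall meets the stops; x points into the bay (roughly to the robot's right, world -y), y to the left of that, z up; the open front faces the robot's left
- shelf_roof (a point): front edge of the shelf's roof, mid-width, at its underside, 116 mm above the bench and 60 mm behind the stop plane; axes as the shelf's. The roof reaches 205 mm back from here, top 128 mm high (things fixed on it to 142 mm); no gripper fits under it. A batten hangs 30 mm down under its rear edge. In front of it the bay is open above
- stops: two fixed dark wooden stop blocks, 24 mm high, at the bay's front end: x = -28 to 0 mm, y = 85 to 119 mm either side of the middle, rigid; the 170 mm between them is open. Same origin and axes as the shelf
- tray: white open parts tray, 0.4 to 0.8 kg, loose on the bench under the roof; slides at 1.5 to 5 N. Origin: centre of underside. 130 mm deep (x; 145 over the lip), 200 wide (y), walls 8 thick, 36 high (lip 38), floor 3. Front wall at -x: outer face 65 mm, inner face 57 mm from the origin; 70 to 100 mm behind the stops at first. x as the shelf's within 0.06 rad
- hook_handle (a point): draw hook, loose, rigid, 0.22 kg: centre (22 mm up) of its wooden block handle, 90 mm long (x), 24 wide (y), 44 high, standing flat on the bench. x points to the hook, z up. A straight 8 mm steel rod leaves the front end, axis 36 mm above the handle's underside, and turns straight down 150 mm in front of the handle's centre
- hook_tip (a point): lowest point of the draw hook's down-turned end (8 mm rod, 31 mm below the straight rod's underside): 150 mm in front of the handle's centre, 1 mm above the plane of the handle's underside; axes as the handle's
- tape_roll: bystander, roll of masking tape lying flat, 112 mm across, 48 high; origin at the centre of its underside
- screw_jar: bystander, jar of screws with tin lid, 66 mm across, 81 high; origin at the centre of its underside
- shim_block: bystander, small dark wooden block, 33x84x20 mm; origin at the centre of its underside
- cork_block: bystander, brown sanding block, 60x110x35 mm; origin at the centre of its underside
- mill_file: bystander, flat steel file, 24x249x8 mm; origin at the centre of its underside

How it is judged:
By the outcome, as a careful person would: the job done as asked, in the order asked, and still so for the second after the job is handed in, with the robot touching nothing.
It also fails if it takes over 70 s, if anything falls off the work surface, if the arm or the gripper's body presses on something with over 40 N, if the wrist force passes 120 N, or if a joint passes its speed limit or range.

ROBOT

A 6-joint arm with a two-finger parallel gripper is mounted at the origin on a cart in front of the work surface, level with it; the furniture and walls round the work are solid. World frame = base frame: x ahead of the robot, y to its left, z up, the work surface at z = 0. Lengths are in m, angles in rad, forces in N, time in s.
With the tool pointing down it reaches from about 0.25 to 0.85 m from the base axis. Payload 12.5 kg.
Tool frame: the origin (TCP) lies on the centre line of the jaws, within the pads' length; the fingertips stand 17 mm ahead of it and the grasp point (between the pads) lies 2 mm behind it (manip.tips_ahead is the x of the fingertips in the tool frame, in m); x points along the fingers, z is the direction in which the jaws open and shut, and the axes are right-handed (so a half turn about x gives the same grasp; the last joint's range is limited). The gripper opens to 93 mm and grips with 3 to 60 N. Pads are 15 mm wide; open, the fingers measure 128 mm over their backs; the gripper's body (75 mm by 188 mm) begins 65 mm behind the grasp point.
Start: joints at [1.103, 0.351, 1.652, -0, 1.139, -0.085], TCP at [0.205, 0.51, 0.236] pointing down, gripper open.
Joint ranges: [-2.75, 2.75], [-0.79, 2.1], [0.01, 2.65], [-1.57, 4.71], [0.07, 3.14], [-2.87, 2.87]. Speed limits (rad/s): [2.22, 2.22, 2.79, 3.14, 3.14, 3.14].

INTERFACE

Orientations are given as a unit quaternion [w, x, y, z].
In Python, from workcell import manip, get_image, camera_model gives the robot as it stands.
- The arm moves only by the tool jog_arm, never from a script. Its arguments are lists of equal length, an entry for each row: "claw": the opening, from 0 (shut) to 1 (fully open); "translation": the shift along the tool's x, y, z in mm, a list of three; "delta_rot": the turn, a rotation vector about the tool's x, y, z in degrees, a list of three. In form: {"claw": [claw, ...], "translation": [[tx, ty, tz], ...], "delta_rot": [[ax, ay, az], ...]}. A call has 1 to 12 rows; each row shifts and turns the commanded pose from where the row before left it, along the tool's axes as they then stand; what a row does not reach is not made up. A row lasts 1/12 s, in which the tool goes at most 41.7 mm and 7.16 degrees, less where a joint would pass 70% of its speed; a pose out of reach is approached as far as the arm can. A call is refused whole if a number of a shift passes 41.7 or a number of a turn 7.16, either way. A call with a gripper value outside its range is refused whole. The fingers move at their own pace and stop on an object; the grip force is fixed at half the most. Time passes only in rows, so rows that do not move let the fingers close. It gives the time, the measured TCP pose, the force and the opening at its end, in the units of the state.
- manip.observe(): the state, without advancing time (a new reading comes with each control period).
- get_image(name): name is "scene" or "top" or "wrist"; returns the picture (384x512x3 uint8, blue, green, red); there is no depth.
- camera_model(name): a dict with "fx", "fy", "cx", "cy" (pixels), "R" (3x3) and "t" (3): a world point X has camera coordinates R X + t. Camera axes: x right, y down, z forward; pixel columns grow to the right and rows downward; lengths in m; the calibration is good to about 2 mm. A picture is of the moment at which its call begins: read the wrist's pose just before it. camera_model takes no time and is no camera call; for the wrist camera it gives the pose at the moment of the call.
- manip.close_job(): hands the job in, once; it reports no verdict.
The state is a dict: "t": time; "joint_positions": joint angles; "joint_vel": joint speeds; "joint_efforts": joint torques, N m; "ee_pos": TCP position; "tcp_rot": TCP orientation; "ft_force": force on the tool from outside, world axes, zero at the start; "moment": the same for the moment, N m; "opening": finger opening in m.
Only numpy, scipy, OpenCV 4.12 (cv2) and the standard library are available. Lean on these libraries where they do the work, as an engineer would, in place of code of your own. Each camera call takes 0.05 s, during which the arm holds its last target.

## Working session

There is one attempt and no reset: what is moved stays moved. The work goes in short steps, Python scripts to look and compute and a tool call to move; the robot and the scene stay as the last step left them, time stands still between calls to the robot, and variables do not carry over. Pictures are saved under pics/ and viewed, and the job is handed in when it is done.

Besides the shell and the picture viewer there is one more tool, called after ">>>" as name(argument=value, ...), one argument or row to a line, values as JSON. jog_arm: Moves the arm, as the interface text tells. Its arguments: {"type":"object","properties":{"claw":{"type":"array","items":{"type":"number"}},"translation":{"type":"array","items":{"type":"array","items":{"type":"number"}}},"delta_rot":{"type":"array","items":{"type":"array","items":{"type":"number"}}}},"required":["claw","translation","delta_rot"]}

```bash
ls; mkdir -p pics
python3 - <<'E'
from workcell import manip,get_image,camera_model
import cv2
print(manip.observe())
for n in ["scene","top","wrist"]:
    m=camera_model(n);print(n,m)
    cv2.imwrite(f"pics/{n}0.png",get_image(n))
E
```

```text
pics
{'t': 0.0, 'joint_positions': array([ 1.10339433e+00,  3.51209936e-01,  1.65240025e+00, -1.51095214e-05,
        1.13911751e+00, -8.45979310e-02]), 'joint_vel': array([-0.00108883, -0.00038357, -0.00096277,  0.00144354, -0.00091638,
        0.00116165]), 'joint_efforts': array([ 2.92072305e-03, -4.97337914e+01, -2.85253036e+01,  7.00741704e-02,
        2.57267815e-02, -1.11932895e-04]), 'ee_pos': array([0.20527223, 0.50991481, 0.23512489]), 'tcp_rot': array([ 0.58563767, -0.39595321,  0.58633364,  0.39555335]), 'ft_force': array([ 0.09054464, -0.32797496, -0.21332674]), 'moment': array([-0.02638945, -0.03932069, -0.01686148]), 'opening': 0.09310747199342409}
scene {'fx': 482.1554872304239, 'fy': 482.1554872304239, 'cx': 262.4989626933574, 'cy': 195.48933955523972, 'R': array([[ 0.58549117, -0.81063941, -0.00798968],
       [-0.49738466, -0.35142283, -0.79316486],
       [ 0.64016294,  0.46836497, -0.60895457]]), 't': array([-0.41074852,  0.31934394,  1.39324553])}
top {'fx': 397.53511458618686, 'fy': 397.53511458618686, 'cx': 265.94215496380434, 'cy': 187.3363394963552, 'R': array([[-0.00383806, -0.99990332, -0.01336479],
       [-0.98158824,  0.0063194 , -0.19090469],
       [ 0.19097069,  0.01238602, -0.98151759]]), 't': array([-0.12006282,  0.53938302,  1.27111185])}
wrist {'fx': 334.9101438654, 'fy': 334.9101438654, 'cx': 250.4192317264122, 'cy': 188.61407296599526, 'R': array([[ 0.37392547,  0.9274574 , -0.00158826],
       [ 0.89088433, -0.35870298,  0.27867055],
       [ 0.25788535, -0.10561697, -0.96038544]]), 't': array([-0.54933132, -0.03371806,  0.39196297])}
```

View pics/scene0.png

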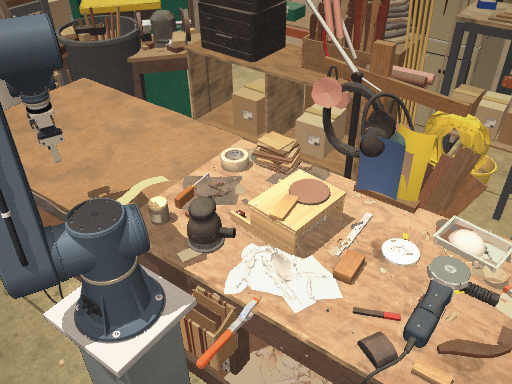

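View pics/top0.png

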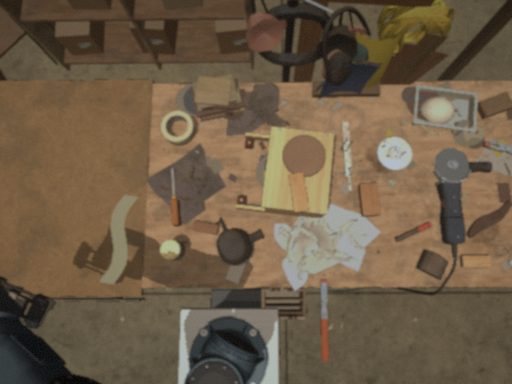

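View pics/wrist0.png

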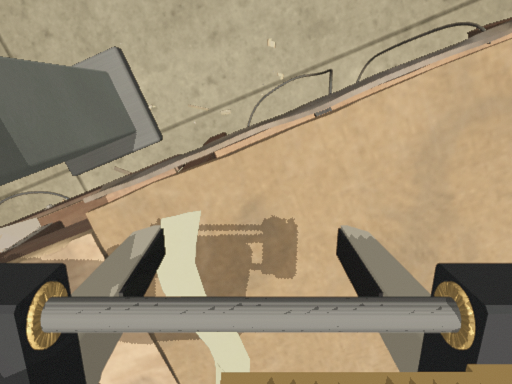

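Run:
```python
import cv2
a=cv2.imread("pics/top0.png");b=cv2.imread("pics/scene0.png")
cv2.imwrite("pics/topz.png",cv2.resize(a[90:270,140:390],None,fx=3.2,fy=3.2,interpolation=cv2.INTER_CUBIC))
cv2.imwrite("pics/scenez.png",cv2.resize(b[130:290,130:380],None,fx=3.2,fy=3.2,interpolation=cv2.INTER_CUBIC))
```

```text
(no output)
```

View pics/topz.png

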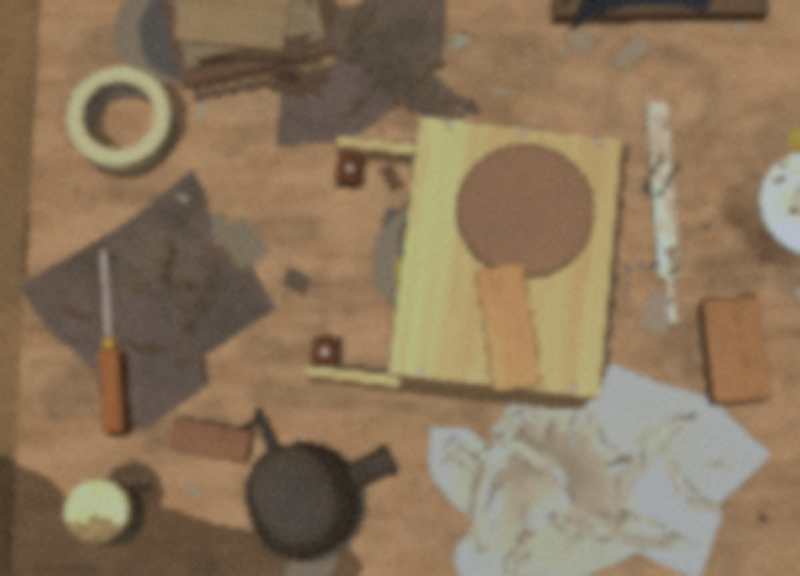

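View pics/scenez.png

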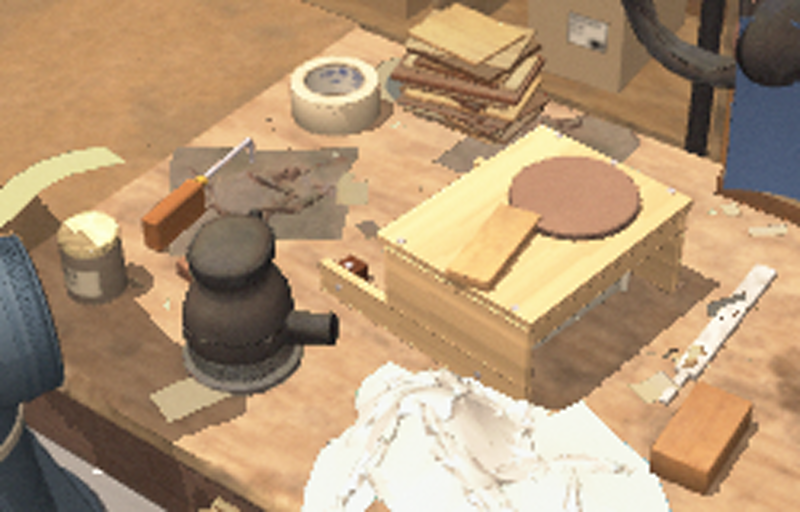

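```bash
cat > h.py <<'E'
from workcell import manip,get_image,camera_model
import cv2,numpy as np
from scipy.optimize import least_squares
def proj(m,X):
    X=np.atleast_2d(X);c=X@np.array(m['R']).T+m['t']
    return np.c_[m['fx']*c[:,0]/c[:,2]+m['cx'],m['fy']*c[:,1]/c[:,2]+m['cy']]
def tw(p,P):
    P=np.atleast_2d(np.array(P,float));c,s=np.cos(p[2]),np.sin(p[2])
    return np.c_[p[0]+c*P[:,0]-s*P[:,1],p[1]+s*P[:,0]+c*P[:,1],P[:,2]]
def fit(p0,obs):
    # obs: list of (model, localpts(m), pix)
    f=lambda p: np.concatenate([(proj(m,tw(p,P))-np.array(u)).ravel() for m,P,u in obs])
    r=least_squares(f,p0,loss='soft_l1');return r.x,f(r.x).reshape(-1,2)
def ray(m,uv,z):
    R=np.array(m['R']);C=-R.T@m['t'];d=R.T@np.array([(uv[0]-m['cx'])/m['fx'],(uv[1]-m['cy'])/m['fy'],1])
    return C+d*(z-C[2])/d[2]
E
cat > fit1.py <<'E'
from h import *
T=camera_model("top");S=camera_model("scene")
zt=lambda L:[( (u+.5)/3.2-.5+140,(v+.5)/3.2-.5+90) for u,v in L]
zs=lambda L:[( (u+.5)/3.2-.5+130,(v+.5)/3.2-.5+130) for u,v in L]
roof=np.array([[60,132,128],[265,132,128],[265,-132,128],[60,-132,128]])/1e3
ro_t=zt([(419,116),(623,141),(598,397),(391,374)])
# scene: front-left?(378,233) is front ... corners
ro_s=zs([(542,125),(693,203),(530,322),(378,234)])
rail=np.array([[-30,132,40],[-30,-132,40]])/1e3
ra_t=zt([(338,136),(306,367)])
for o in ([(T,roof,ro_t),(T,rail,ra_t)],[(T,roof,ro_t),(T,rail,ra_t),(S,roof,ro_s)]):
    p,r=fit([0.6,0,-1.6],o);print(p,r.round(1).tolist())
stop=np.array([[-14,102,24],[-14,-102,24]])/1e3
print(proj(T,tw(p,stop)), zt([(350,167),(326,350)]))
hk=np.array([[45,12,44],[45,-12,44],[-45,-12,44],[-45,12,44],[150,0,40]])/1e3
# image top: handle
hk_t=zt([(101,346),(121,346),(127,433),(103,433),(103,250)])
q,r=fit([0.4,0.25,0.],[(T,hk,hk_t)]);print(q,r.round(1).tolist())
print('tip/handle',tw(q,[[0.15,0,.001],[0,0,.022]]))
print(proj(S,tw(q,hk)),'scene pts zoom',(proj(S,tw(q,hk))-130)*3.2)
for n,uv,z in [('tape',(120,118),.048),('jar',(97,510),.081),('shim',(210,438),.02),('sander',(305,500),0.1),('cork',(735,350),.035),('file',(662,210),.008)]:
    print(n,ray(T,zt([uv])[0],z))
E
python3 fit1.py
```

```text
[ 0.60236103 -0.06520488 -1.69528394] [[0.5, -0.1], [0.2, -0.9], [0.5, 0.4], [-0.8, -0.2], [-0.1, -0.5], [-0.4, 2.6]]
[ 0.60356401 -0.06555707 -1.69636583] [[0.6, -0.4], [0.3, -1.1], [0.5, 0.1], [-0.7, -0.6], [0.1, -0.8], [-0.3, 2.2], [-0.3, 0.3], [0.1, -0.5], [-0.1, 1.4], [-1.2, 0.3]]
[[249.06467763 141.55686753]
 [241.2529897  199.08969877]] [(249.03125, 141.84375), (241.53125, 199.03125)]
[0.46125327 0.17975992 0.10460727] [[-0.8, 0.6], [0.1, -0.2], [-0.0, -0.6], [0.2, 0.2], [0.4, 0.1]]
tip/handle [[0.61043331 0.19542241 0.001     ]
 [0.46125327 0.17975992 0.022     ]]
[[188.1348122  185.84672864]
 [193.3970578  187.73784634]
 [178.27761685 200.94007727]
 [172.9107597  198.90761286]
 [207.2608288  173.43420803]] scene pts zoom [[186.03139904 178.70953166]
 [202.87058497 184.76110828]
 [154.48837392 227.00824728]
 [137.31443103 220.50436115]
 [247.23465217 138.98946571]]
tape [0.75488454 0.18248707 0.048     ]
jar [0.33601485 0.18129605 0.081     ]
shim [0.4124175 0.0812333 0.02     ]
sander [ 0.34401393 -0.02623926  0.1       ]
cork [ 0.4999296  -0.46751065  0.035     ]
file [ 0.65904948 -0.40333036  0.008     ]
```

```bash
cat >> h.py <<'E'
from scipy.spatial.transform import Rotation as Ro
def pose(s=None):
    s=s or manip.observe();q=s['tcp_rot'];return np.array(s['ee_pos']),Ro.from_quat([q[1],q[2],q[3],q[0]]),s
def down(yaw): # tool x down, tool z at world heading yaw
    z=np.array([np.cos(yaw),np.sin(yaw),0]);x=np.array([0,0,-1.]);return Ro.from_matrix(np.c_[x,np.cross(z,x),z])
def goto(P,R,s=None):
    p,R0,_=pose(s);d=np.array(P)-p
    print('trans tool(mm) at start frame',(R0.inv().apply(d)*1e3).round(1),' target frame',(R.inv().apply(d)*1e3).round(1),
      'rotvec deg',np.degrees((R0.inv()*R).as_rotvec()).round(2))
E
python3 - <<'E'
from h import *
p,R,s=pose();print(R.as_matrix().round(3)); z=R.as_matrix()[:,2];print('z yaw',np.degrees(np.arctan2(z[1],z[0])))
m=camera_model('wrist');C=-m['R'].T@m['t'];print('cam in tool',R.inv().apply(C-p)*1e3,'dir',R.inv().apply(m['R'][2]),'right',R.inv().apply(m['R'][0]))
q=[0.46125,0.17976,0.1046]
for P in [tw(q,[0.012,0,0.15])[0],tw(q,[0.012,0,0.025])[0]]:
  print(P)
  goto(P,down(q[2]+np.pi/2)); goto(P,down(q[2]-np.pi/2))
print(manip.tips_ahead)
E
```

```text
[[-0.    -0.928  0.373]
 [-0.001  0.373  0.928]
 [-1.     0.    -0.001]]
z yaw 68.06854302357297
cam in tool [-1.49766500e+02  7.65801256e+01  1.16987371e-01] dir [ 9.60368980e-01 -2.78730915e-01 -7.06292582e-04] right [ 6.01094805e-04 -4.62882181e-04  9.99999712e-01]
[0.47318441 0.18101291 0.15      ]
trans tool(mm) at start frame [  85.4 -371.4 -205. ]  target frame [  85.3 -232.1 -355.1] rotvec deg [-2.792e+01 -5.000e-02 -1.000e-02]
trans tool(mm) at start frame [  85.4 -371.4 -205. ]  target frame [ 85.3 232.1 355.1] rotvec deg [ 1.5208e+02 -2.0000e-02  6.0000e-02]
[0.47318441 0.18101291 0.025     ]
trans tool(mm) at start frame [ 210.4 -371.4 -204.9]  target frame [ 210.3 -232.1 -355.1] rotvec deg [-2.792e+01 -5.000e-02 -1.000e-02]
trans tool(mm) at start frame [ 210.4 -371.4 -204.9]  target frame [210.3 232.1 355.1] rotvec deg [ 1.5208e+02 -2.0000e-02  6.0000e-02]
0.017
```

>>> jog_arm(
  claw=[1, 1, 1, 1, 1, 1, 1, 1, 1, 1, 1, 1],
  translation=[
    [0, 0, 0],
    [0, 0, 0],
    [0, 0, 0],
    [0, 0, 0],
    [0, -10, -15],
    [0, -18, -27],
    [0, -20, -30],
    [0, -20, -30],
    [0, -20, -30],
    [0, -20, -30],
    [0, -20, -30],
    [0, -20, -30],
  ],
  delta_rot=[
    [-7, 0, 0],
    [-7, 0, 0],
    [-7, 0, 0],
    [-7, 0, 0],
    [0, 0, 0],
    [0, 0, 0],
    [0, 0, 0],
    [0, 0, 0],
    [0, 0, 0],
    [0, 0, 0],
    [0, 0, 0],
    [0, 0, 0],
  ],
)

```text
t: 1.15
ee_pos: [0.3768, 0.3035, 0.2356]
tcp_rot: [0.473, -0.526, 0.473, 0.526]
ft_force: [0.5, 0.8, 0.5]
opening: 0.0931
```

>>> jog_arm(
  claw=[1, 1, 1, 1, 1, 1, 1, 1],
  translation=[
    [0, -20, -30],
    [0, -20, -30],
    [0, -20, -30],
    [0, -15, -22],
    [0, -7, -11],
    [0, 0, 0],
    [0, 0, 0],
    [0, 0, 0],
  ],
  delta_rot=[
    [0, 0, 0],
    [0, 0, 0],
    [0, 0, 0],
    [0, 0, 0],
    [0, 0, 0],
    [0, 0, 0],
    [0, 0, 0],
    [0, 0, 0],
  ],
)

```text
t: 1.82
ee_pos: [0.4698, 0.1924, 0.2355]
tcp_rot: [0.473, -0.526, 0.473, 0.526]
ft_force: [-0.4, -0.1, -0.2]
opening: 0.0928
```

Run:
```python
from h import *
p,R,s=pose();m=camera_model('wrist');im=get_image('wrist');cv2.imwrite('pics/w1.png',cv2.resize(im,None,fx=1.5,fy=1.5,interpolation=cv2.INTER_CUBIC))
import pickle;pickle.dump(m,open('w1.pkl','wb'))
print(s['t'],p,s['ft_force'])
q=[0.46125,0.17976,0.1046]
print(proj(m,tw(q,np.array([[45,12,44],[45,-12,44],[-45,-12,44],[-45,12,44],[150,0,40],[150,0,1]])/1e3))*1.5)
```

```text
1.8167 [0.46977015 0.19236674 0.23548615] [-0.36780649 -0.12656475 -0.1632573 ]
[[376.82552924 300.37542394]
 [343.2366916  300.3230543 ]
 [341.02534197 171.5683642 ]
 [377.13087324 171.62749086]
 [361.13204952 426.7171677 ]
 [362.40315492 401.49025988]]
```

View pics/w1.png

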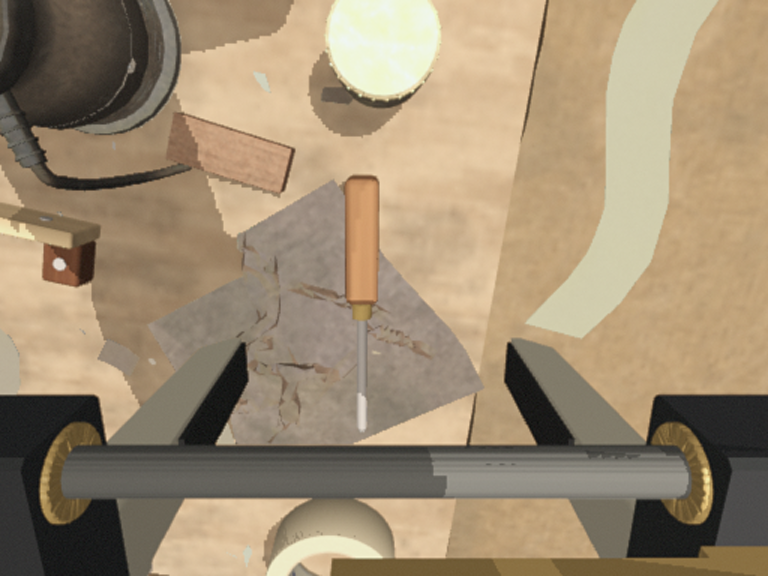

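Run:
```python
from h import *
import pickle
m=pickle.load(open('w1.pkl','rb'))
hk=np.array([[45,12,44],[45,-12,44],[-45,-12,44],[-45,12,44],[154,0,36]])/1e3
px=((np.array([[379,303],[346,303],[345,176],[379,176],[362,432]])+.5)/1.5-.5)
q,r=fit([0.461,0.18,0.1],[(m,hk,px)]);print(q,r.round(1).tolist())
for z in (0.1,0.027): goto(tw(q,[0.012,0,z])[0],down(q[2]+np.pi/2))
```

```text
[0.46349824 0.18163857 0.09796936] [[-0.0, 0.6], [-0.4, 0.5], [-0.5, -0.4], [0.8, -0.2], [0.2, -0.4]]
trans tool(mm) at start frame [135.6  -4.7 -10.2]  target frame [135.6  -4.7 -10.2] rotvec deg [ 0.53  0.01 -0.02]
trans tool(mm) at start frame [208.6  -4.7 -10.3]  target frame [208.6  -4.7 -10.2] rotvec deg [ 0.53  0.01 -0.02]
```

>>> jog_arm(
  claw=[1, 1, 1, 1, 1, 1, 1, 1, 1, 1, 1, 1],
  translation=[
    [10, -2, -5],
    [20, -2.7, -5.2],
    [25, 0, 0],
    [25, 0, 0],
    [25, 0, 0],
    [25, 0, 0],
    [25, 0, 0],
    [20, 0, 0],
    [15, 0, 0],
    [12, 0, 0],
    [6, 0, 0],
    [0, 0, 0],
  ],
  delta_rot=[
    [0.5, 0, 0],
    [0, 0, 0],
    [0, 0, 0],
    [0, 0, 0],
    [0, 0, 0],
    [0, 0, 0],
    [0, 0, 0],
    [0, 0, 0],
    [0, 0, 0],
    [0, 0, 0],
    [0, 0, 0],
    [0, 0, 0],
  ],
)

```text
t: 2.87
ee_pos: [0.4756, 0.1818, 0.0266]
tcp_rot: [0.475, -0.523, 0.476, 0.524]
ft_force: [-0.2, -0.9, -0.3]
opening: 0.0934
```

>>> jog_arm(
  claw=[0, 0, 0, 0, 0, 0, 0, 0, 0, 0, 0, 0],
  translation=[
    [0, 0, 0],
    [0, 0, 0],
    [0, 0, 0],
    [0, 0, 0],
    [0, 0, 0],
    [0, 0, 0],
    [0, 0, 0],
    [0, 0, 0],
    [0, 0, 0],
    [0, 0, 0],
    [0, 0, 0],
    [0, 0, 0],
  ],
  delta_rot=[
    [0, 0, 0],
    [0, 0, 0],
    [0, 0, 0],
    [0, 0, 0],
    [0, 0, 0],
    [0, 0, 0],
    [0, 0, 0],
    [0, 0, 0],
    [0, 0, 0],
    [0, 0, 0],
    [0, 0, 0],
    [0, 0, 0],
  ],
)

```text
t: 3.87
ee_pos: [0.4763, 0.1818, 0.0276]
tcp_rot: [0.475, -0.524, 0.475, 0.524]
ft_force: [-0.4, 0.1, -0.4]
opening: 0.0237
```

>>> jog_arm(
  claw=[0, 0, 0, 0, 0, 0, 0, 0, 0, 0, 0, 0],
  translation=[
    [-3, 0, 0],
    [-8, 0, 0],
    [-14, 0, 0],
    [-20, 0, 0],
    [-20, 0, 0],
    [-20, 0, 0],
    [-14, 0, 0],
    [-8, 0, 0],
    [-3, 0, 0],
    [0, 0, 0],
    [0, 0, 0],
    [0, 0, 0],
  ],
  delta_rot=[
    [0, 0, 0],
    [0, 0, 0],
    [0, 0, 0],
    [0, 0, 0],
    [0, 0, 0],
    [0, 0, 0],
    [0, 0, 0],
    [0, 0, 0],
    [0, 0, 0],
    [0, 0, 0],
    [0, 0, 0],
    [0, 0, 0],
  ],
)

```text
t: 4.87
ee_pos: [0.4758, 0.1816, 0.1368]
tcp_rot: [0.475, -0.523, 0.476, 0.524]
ft_force: [-0.6, -0.0, -1.9]
opening: 0.0236
```

```bash
cat > snap.py <<'E'
from h import *
import sys,pickle
n=sys.argv[1];cam=sys.argv[2] if len(sys.argv)>2 else 'wrist'
p,R,s=pose();m=camera_model(cam);im=get_image(cam)
if len(sys.argv)>3:
    x0,y0,x1,y1,k=map(float,sys.argv[3:8]);im=cv2.resize(im[int(y0):int(y1),int(x0):int(x1)],None,fx=k,fy=k,interpolation=cv2.INTER_CUBIC)
else: im=cv2.resize(im,None,fx=1.5,fy=1.5,interpolation=cv2.INTER_CUBIC)
cv2.imwrite(f'pics/{n}.png',im);pickle.dump((m,p,R),open(n+'.pkl','wb'))
print(s['t'],p,s['ft_force'],s['moment'],s['opening'])
# hook predicted in tool frame -> pixel
P=np.array([[-17.6,12.5-45,12],[-17.6,12.5-45,-12],[-17.6,12.5+45,-12],[-17.6,12.5+45,12],[-9.6,-137.5-4,0],[26.6,-137.5,0]])/1e3
if cam=='wrist':print('pred x1.5',(proj(m,R.apply(P)+p)*1.5).round(0).tolist())
E
python3 snap.py w2
```

```text
4.8667 [0.47580212 0.18160727 0.13675329] [-0.64513591 -0.02652231 -1.94311466] [0.06647459 0.05153483 0.0391245 ] 0.023614822587688284
pred x1.5 [[416.0, 500.0], [339.0, 500.0], [332.0, 213.0], [423.0, 213.0], [377.0, 721.0], [377.0, 626.0]]
```

View pics/w2.png

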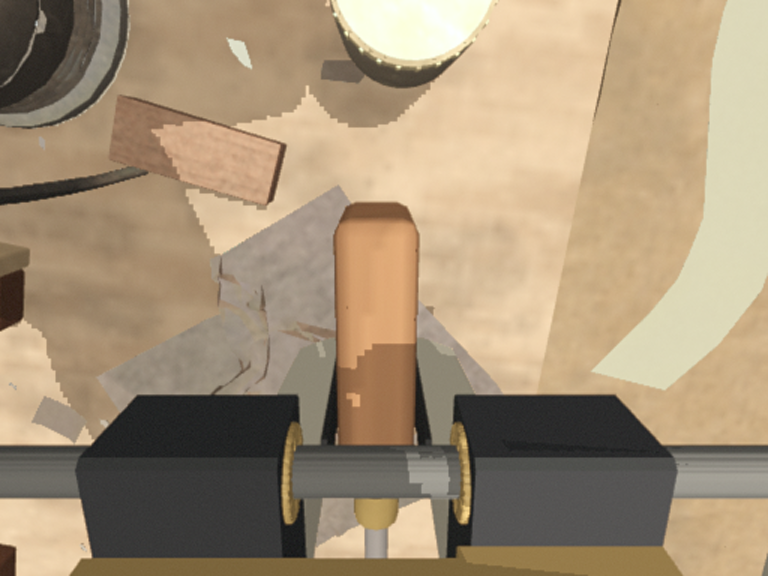

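```bash
cat > sh.py <<'E'
from h import *
SH=[0.6035,-0.0655,-1.696]
def rep(x,y,h,yawoff=0):
    goto(tw(SH,[x,y,h+0.0273])[0],down(SH[2]+np.pi/2+yawoff))
def cur():
    p,R,s=pose();c,sn=np.cos(SH[2]),np.sin(SH[2]);d=p[:2]-SH[:2]
    z=R.as_matrix()[:,2]
    print('t',round(s['t'],2),'tcp shelf',(np.array([c*d[0]+sn*d[1],-sn*d[0]+c*d[1],p[2]])*1e3).round(1),'tip x',round((c*d[0]+sn*d[1])*1e3+137.5,1),'yaw err deg',np.degrees(np.arctan2(z[1],z[0])-SH[2]-np.pi/2).round(2),'F shelf',np.round([c*s['ft_force'][0]+sn*s['ft_force'][1],-sn*s['ft_force'][0]+c*s['ft_force'][1],s['ft_force'][2]],2),'M',s['moment'].round(2),s['joint_positions'].round(2))
E
python3 - <<'E'
from sh import *
rep(-0.1675,0,0.11);cur()
E
```

```text
trans tool(mm) at start frame [  -0.7 -140.   -95. ]  target frame [ -0.5 -61.7 157.5] rotvec deg [ 1.0274e+02 -9.0000e-02 -5.0000e-02]
t 4.92 tcp shelf [-229.2 -157.5  136.8] tip x -91.7 yaw err deg 102.74 F shelf [-0.5   0.23 -2.12] M [-0.04 -0.01 -0.01] [ 0.27  0.41  1.85 -0.    0.89 -1.39]
```

>>> jog_arm(
  claw=[0, 0, 0, 0, 0, 0, 0, 0, 0, 0, 0, 0],
  translation=[
    [0, 0, 0],
    [0, 0, 0],
    [0, 0, 0],
    [0, 0, 0],
    [0, 0, 0],
    [0, 0, 0],
    [0, 0, 0],
    [0, 0, 0],
    [0, 0, 0],
    [0, 0, 0],
    [0, 0, 0],
    [0, 0, 0],
  ],
  delta_rot=[
    [2, 0, 0],
    [4, 0, 0],
    [6, 0, 0],
    [6, 0, 0],
    [6, 0, 0],
    [6, 0, 0],
    [6, 0, 0],
    [6, 0, 0],
    [6, 0, 0],
    [6, 0, 0],
    [6, 0, 0],
    [6, 0, 0],
  ],
)

```text
t: 5.92
ee_pos: [0.476, 0.1817, 0.137]
tcp_rot: [0.684, -0.179, 0.685, 0.179]
ft_force: [0.1, -0.2, -2.2]
opening: 0.0238
```

>>> jog_arm(
  claw=[0, 0, 0, 0, 0, 0, 0, 0, 0, 0, 0, 0],
  translation=[
    [0, 0, 0],
    [0, 0, 0],
    [0, 0, 0],
    [0, 0, 0],
    [0, 0, 0],
    [0, 0, 0],
    [0, 0, 0],
    [0, 0, 0],
    [0, 0, 0],
    [0, 0, 0],
    [0, 0, 0],
    [0, 0, 0],
  ],
  delta_rot=[
    [6, 0, 0],
    [6, 0, 0],
    [6, 0, 0],
    [6, 0, 0],
    [6, 0, 0],
    [4.7, 0, 0],
    [2, 0, 0],
    [0, 0, 0],
    [0, 0, 0],
    [0, 0, 0],
    [0, 0, 0],
    [0, 0, 0],
  ],
)

```text
t: 6.92
ee_pos: [0.4763, 0.1818, 0.1375]
tcp_rot: [0.706, 0.044, 0.706, -0.044]
ft_force: [-0.5, -0.0, -3.0]
opening: 0.0239
```

>>> jog_arm(
  claw=[0, 0, 0, 0, 0, 0, 0, 0, 0, 0, 0, 0],
  translation=[
    [0, -2, 6],
    [0, -5, 12],
    [0, -7, 20],
    [0, -8, 20],
    [0, -8, 20],
    [0, -8, 20],
    [0, -8, 20],
    [0, -7, 20],
    [0, -5, 12],
    [0, -3, 7],
    [0, 0, 0],
    [0, 0, 0],
  ],
  delta_rot=[
    [0, 0, 0],
    [0, 0, 0],
    [0, 0, 0],
    [0, 0, 0],
    [0, 0, 0],
    [0, 0, 0],
    [0, 0, 0],
    [0, 0, 0],
    [0, 0, 0],
    [0, 0, 0],
    [0, 0, 0],
    [0, 0, 0],
  ],
)

```text
t: 7.92
ee_pos: [0.6244, 0.1014, 0.1373]
tcp_rot: [0.705, 0.044, 0.706, -0.044]
ft_force: [0.5, 0.2, -3.0]
opening: 0.0237
```

```bash
python3 -c "
from sh import *
cur()
for n in ('scene','top'):
  cv2.imwrite(f'pics/{n}3.png',cv2.resize(get_image(n)[100:290,110:370],None,fx=3,fy=3,interpolation=cv2.INTER_CUBIC))
  m=camera_model(n);p,R,s=pose()
  P=np.array([[-9.6,-137.5-4,0],[26.6,-137.5,0],[-17.6,57.5,0]])/1e3
  print((proj(m,R.apply(P)+p)-[110,100])*3)
"
```

```text
t 7.92 tcp shelf [-1.682e+02 -1.000e-01  1.373e+02] tip x -30.7 yaw err deg 0.02 F shelf [-0.29  0.47 -3.  ] M [-0.04  0.06  0.03] [0.09 0.61 1.51 0.   1.03 0.21]
[[435.42684587 212.69839586]
 [433.48085944 236.8200476 ]
 [318.15545709 145.36195967]]
[[385.26893866 181.14619374]
 [384.31716675 189.4435279 ]
 [195.32681694 157.59736365]]
```

View pics/scene3.png

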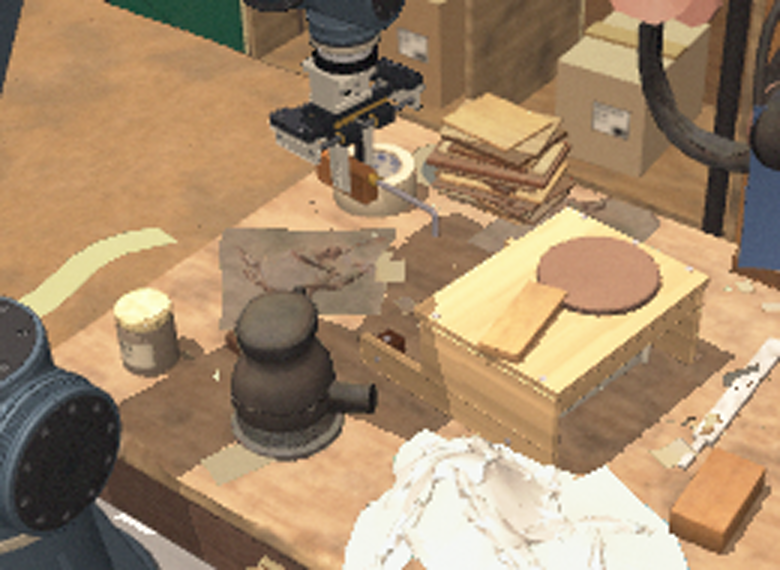

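View pics/top3.png

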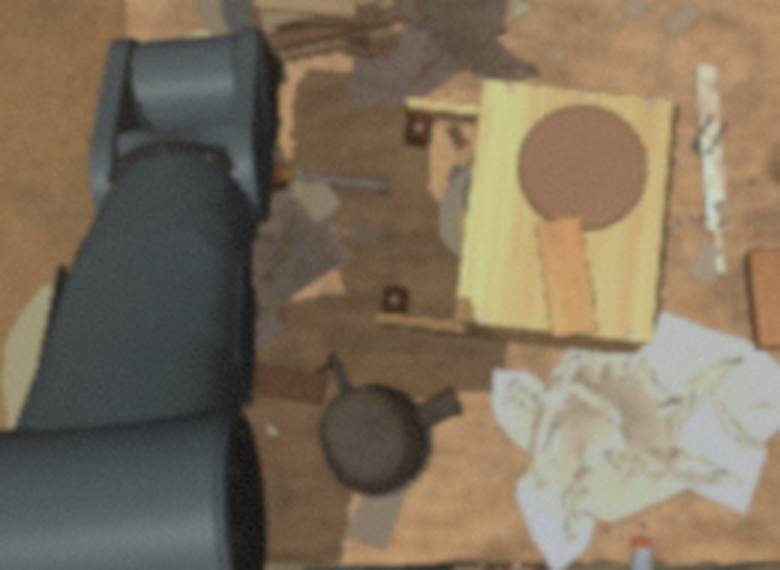

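>>> jog_arm(
  claw=[0, 0, 0, 0, 0, 0, 0, 0, 0, 0, 0, 0],
  translation=[
    [5, 0, 0],
    [12, 0, 0],
    [14, 0, 0],
    [12, 0, 0],
    [8, 0, 0],
    [3, 0, 0],
    [0, -4, 0],
    [0, -8, 0],
    [0, -8, 0],
    [0, -8, 0],
    [0, -8, 0],
    [0, -4, 0],
  ],
  delta_rot=[
    [0, 0, 0],
    [0, 0, 0],
    [0, 0, 0],
    [0, 0, 0],
    [0, 0, 0],
    [0, 0, 0],
    [0, 0, 0],
    [0, 0, 0],
    [0, 0, 0],
    [0, 0, 0],
    [0, 0, 0],
    [0, 0, 0],
  ],
)

```text
t: 9.02
ee_pos: [0.6195, 0.0606, 0.084]
tcp_rot: [0.706, 0.044, 0.706, -0.044]
ft_force: [0.2, -0.4, -2.7]
opening: 0.0239
```

>>> jog_arm(
  claw=[0, 0, 0, 0, 0, 0, 0, 0, 0, 0, 0, 0],
  translation=[
    [0, -4, 0],
    [0, -6, 0],
    [0, -6, 0],
    [0, -6, 0],
    [0, -6, 0],
    [0, -6, 0],
    [0, -6, 0],
    [0, -6, 0],
    [0, -6, 0],
    [0, -3, 0],
    [0, 0, 0],
    [0, 0, 0],
  ],
  delta_rot=[
    [0, 0, 0],
    [0, 0, 0],
    [0, 0, 0],
    [0, 0, 0],
    [0, 0, 0],
    [0, 0, 0],
    [0, 0, 0],
    [0, 0, 0],
    [0, 0, 0],
    [0, 0, 0],
    [0, 0, 0],
    [0, 0, 0],
  ],
)

```text
t: 10.02
ee_pos: [0.6127, 0.0073, 0.0837]
tcp_rot: [0.706, 0.044, 0.706, -0.044]
ft_force: [-0.6, 0.0, -2.5]
opening: 0.0235
```

```bash
python3 -c "
from sh import *
cur()
for n in ('scene','top'):
  cv2.imwrite(f'pics/{n}4.png',cv2.resize(get_image(n)[100:290,180:370],None,fx=3,fy=3,interpolation=cv2.INTER_CUBIC))
"; python3 snap.py w4
```

```text
t 10.02 tcp shelf [-73.4   0.1  83.7] tip x 64.1 yaw err deg 0.02 F shelf [ 0.03 -0.58 -2.55] M [-0.08  0.06 -0.04] [-0.06  0.65  1.6   0.    0.9   0.06]
10.1167 [0.61272864 0.00770042 0.08364712] [-0.25828219 -0.40515228 -1.48524434] [-0.03745862  0.07733592  0.01150225] 0.02356300264104192
pred x1.5 [[411.0, 502.0], [334.0, 502.0], [326.0, 216.0], [417.0, 216.0], [373.0, 722.0], [374.0, 627.0]]
```

View pics/scene4.png

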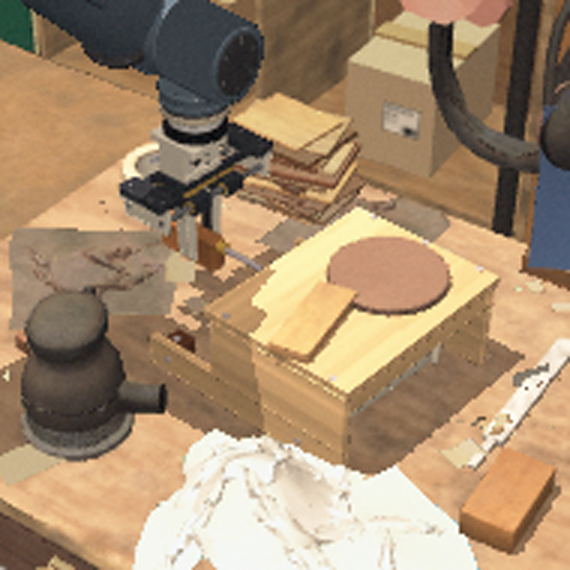

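View pics/top4.png

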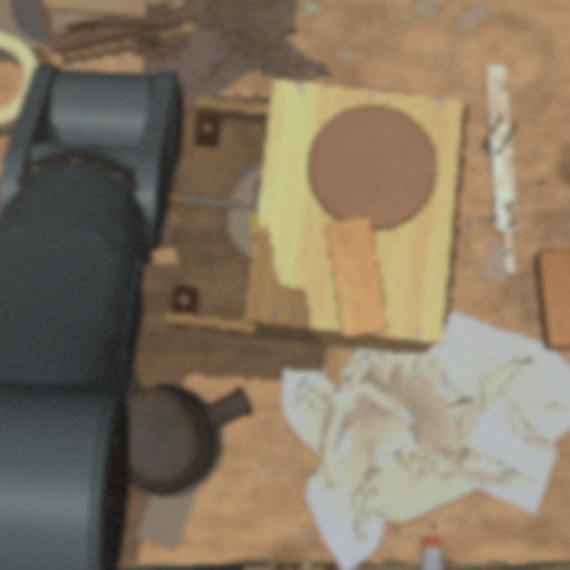

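View pics/w4.png

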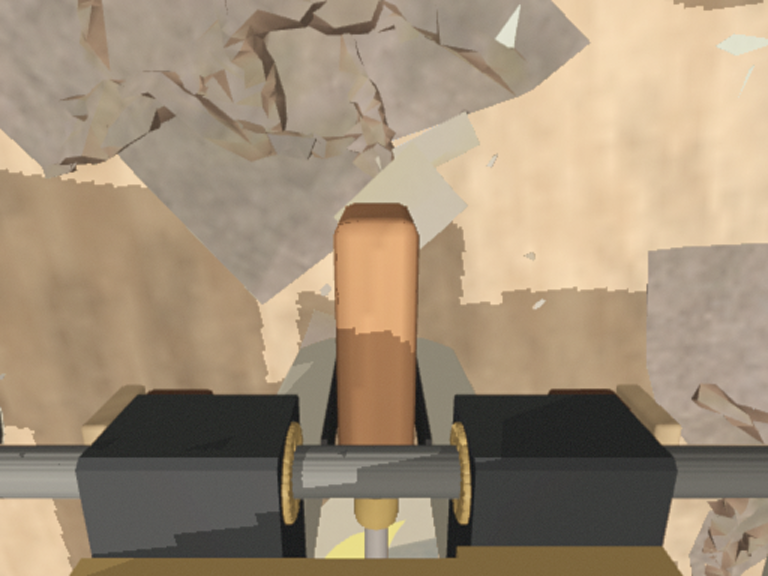

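>>> jog_arm(
  claw=[0, 0, 0, 0, 0, 0, 0, 0, 0, 0, 0, 0],
  translation=[
    [0, -3, 0],
    [0, -6, 0],
    [0, -8, 0],
    [0, -8, 0],
    [0, -8, 0],
    [0, -8, 0],
    [0, -8, 0],
    [0, -8, 0],
    [0, -6, 0],
    [0, -3, 0],
    [0, 0, 0],
    [0, 0, 0],
  ],
  delta_rot=[
    [0, 0, 0],
    [0, 0, 0],
    [0, 0, 0],
    [0, 0, 0],
    [0, 0, 0],
    [0, 0, 0],
    [0, 0, 0],
    [0, 0, 0],
    [0, 0, 0],
    [0, 0, 0],
    [0, 0, 0],
    [0, 0, 0],
  ],
)

```text
t: 11.17
ee_pos: [0.6045, -0.058, 0.0836]
tcp_rot: [0.706, 0.044, 0.706, -0.044]
ft_force: [0.5, -0.6, -1.8]
opening: 0.0238
```

```bash
python3 -c "
from sh import *
cur()"
```

```text
t 11.17 tcp shelf [-7.5  0.1 83.6] tip x 130.0 yaw err deg 0.03 F shelf [ 0.58  0.61 -1.82] M [-0.06  0.1   0.04] [-0.17  0.64  1.61  0.    0.89 -0.05]
```

>>> jog_arm(
  claw=[0, 0, 0, 0, 0, 0, 0, 0, 0, 0, 0, 0],
  translation=[
    [2, 0, 0],
    [4, 0, 0],
    [5, 0, 0],
    [5, 0, 0],
    [5, 0, 0],
    [5, 0, 0],
    [5, 0, 0],
    [4, 0, 0],
    [3, 0, 0],
    [2, 0, 0],
    [0, 0, 0],
    [0, 0, 0],
  ],
  delta_rot=[
    [0, 0, 0],
    [0, 0, 0],
    [0, 0, 0],
    [0, 0, 0],
    [0, 0, 0],
    [0, 0, 0],
    [0, 0, 0],
    [0, 0, 0],
    [0, 0, 0],
    [0, 0, 0],
    [0, 0, 0],
    [0, 0, 0],
  ],
)

```text
t: 12.17
ee_pos: [0.6046, -0.058, 0.0437]
tcp_rot: [0.706, 0.044, 0.706, -0.044]
ft_force: [0.7, 0.1, -2.6]
opening: 0.0241
```

```bash
python3 -c "
from sh import *
cur()"
```

```text
t 12.17 tcp shelf [-7.6  0.1 43.7] tip x 129.9 yaw err deg 0.04 F shelf [-0.16  0.71 -2.55] M [-0.05  0.09 -0.02] [-0.17  0.7   1.62  0.    0.82 -0.05]
```

>>> jog_arm(
  claw=[0, 0, 0, 0, 0, 0, 0, 0, 0, 0, 0, 0],
  translation=[
    [1, 0, 0],
    [2, 0, 0],
    [0.5, 0, 0],
    [0, 1, 0],
    [0, 2, 0],
    [0, 2, 0],
    [0, 2, 0],
    [0, 2, 0],
    [0, 2, 0],
    [0, 2, 0],
    [0, 2, 0],
    [0, 2, 0],
  ],
  delta_rot=[
    [0, 0, 0],
    [0, 0, 0],
    [0, 0, 0],
    [0, 0, 0],
    [0, 0, 0],
    [0, 0, 0],
    [0, 0, 0],
    [0, 0, 0],
    [0, 0, 0],
    [0, 0, 0],
    [0, 0, 0],
    [0, 0, 0],
  ],
)

```text
t: 13.17
ee_pos: [0.6066, -0.0409, 0.0401]
tcp_rot: [0.706, 0.044, 0.706, -0.044]
ft_force: [0.4, 0.1, -2.2]
opening: 0.0237
```

```bash
python3 -c "
from sh import *
cur()"
```

```text
t 13.17 tcp shelf [-24.8   0.1  40.1] tip x 112.7 yaw err deg 0.04 F shelf [-0.1   0.37 -2.17] M [-0.07  0.12 -0.08] [-0.14  0.7   1.62 -0.    0.82 -0.02]
```

>>> jog_arm(
  claw=[0, 0, 0, 0, 0, 0],
  translation=[
    [0, 2, 0],
    [0, 2, 0],
    [0, 2, 0],
    [0, 2, 0],
    [0, 2, 0],
    [0, 2, 0],
  ],
  delta_rot=[
    [0, 0, 0],
    [0, 0, 0],
    [0, 0, 0],
    [0, 0, 0],
    [0, 0, 0],
    [0, 0, 0],
  ],
)

```text
t: 13.67
ee_pos: [0.6082, -0.029, 0.0401]
tcp_rot: [0.706, 0.044, 0.706, -0.044]
ft_force: [-0.2, 0.2, -1.8]
opening: 0.024
```

```bash
python3 -c "
from sh import *
cur()"
```

```text
t 13.67 tcp shelf [-36.8   0.1  40.1] tip x 100.7 yaw err deg 0.04 F shelf [-0.21 -0.2  -1.76] M [-0.03  0.08 -0.02] [-0.12  0.7   1.62 -0.    0.82  0.  ]
```

>>> jog_arm(
  claw=[0, 0, 0, 0, 0, 0],
  translation=[
    [0, 2, 0],
    [0, 2, 0],
    [0, 2, 0],
    [0, 2, 0],
    [0, 2, 0],
    [0, 2, 0],
  ],
  delta_rot=[
    [0, 0, 0],
    [0, 0, 0],
    [0, 0, 0],
    [0, 0, 0],
    [0, 0, 0],
    [0, 0, 0],
  ],
)

```text
t: 14.17
ee_pos: [0.6095, -0.0176, 0.0401]
tcp_rot: [0.706, 0.044, 0.706, -0.044]
ft_force: [-0.5, -3.5, -2.6]
opening: 0.0239
```

```bash
python3 -c "
from sh import *
cur()"
```

```text
t 14.17 tcp shelf [-48.3   0.   40.1] tip x 89.2 yaw err deg 0.05 F shelf [ 3.51 -0.02 -2.62] M [-0.78  0.15  0.  ] [-0.1   0.71  1.62 -0.    0.82  0.02]
```

>>> jog_arm(
  claw=[0, 0, 0, 0, 0, 0, 0, 0, 0, 0, 0, 0],
  translation=[
    [0, 2, 0],
    [0, 2, 0],
    [0, 2, 0],
    [0, 2, 0],
    [0, 2, 0],
    [0, 2, 0],
    [0, 2, 0],
    [0, 2, 0],
    [0, 2, 0],
    [0, 2, 0],
    [0, 2, 0],
    [0, 2, 0],
  ],
  delta_rot=[
    [0, 0, 0],
    [0, 0, 0],
    [0, 0, 0],
    [0, 0, 0],
    [0, 0, 0],
    [0, 0, 0],
    [0, 0, 0],
    [0, 0, 0],
    [0, 0, 0],
    [0, 0, 0],
    [0, 0, 0],
    [0, 0, 0],
  ],
)

```text
t: 15.17
ee_pos: [0.6126, 0.0067, 0.0401]
tcp_rot: [0.706, 0.044, 0.706, -0.044]
ft_force: [-1.7, -4.8, -3.3]
opening: 0.0241
```

```bash
python3 -c "
from sh import *
cur()"
```

```text
t 15.17 tcp shelf [-72.7  -0.   40.1] tip x 64.8 yaw err deg 0.04 F shelf [ 5.03 -1.12 -3.29] M [-0.77  0.18  0.  ] [-0.07  0.71  1.61 -0.    0.82  0.06]
```

>>> jog_arm(
  claw=[0, 0, 0, 0, 0, 0, 0, 0, 0, 0, 0, 0],
  translation=[
    [0, 2, 0],
    [0, 2, 0],
    [0, 2, 0],
    [0, 2, 0],
    [0, 2, 0],
    [0, 2, 0],
    [0, 2, 0],
    [0, 2, 0],
    [0, 2, 0],
    [0, 2, 0],
    [0, 2, 0],
    [0, 2, 0],
  ],
  delta_rot=[
    [0, 0, 0],
    [0, 0, 0],
    [0, 0, 0],
    [0, 0, 0],
    [0, 0, 0],
    [0, 0, 0],
    [0, 0, 0],
    [0, 0, 0],
    [0, 0, 0],
    [0, 0, 0],
    [0, 0, 0],
    [0, 0, 0],
  ],
)

```text
t: 16.17
ee_pos: [0.6156, 0.0305, 0.0401]
tcp_rot: [0.706, 0.044, 0.706, -0.044]
ft_force: [-1.0, -4.1, -1.9]
opening: 0.0237
```

```bash
python3 -c "
from sh import *
cur()
cv2.imwrite('pics/top5.png',cv2.resize(get_image('top')[100:290,180:370],None,fx=3,fy=3,interpolation=cv2.INTER_CUBIC))
"; python3 snap.py w5
```

```text
t 16.17 tcp shelf [-96.7  -0.   40.1] tip x 40.8 yaw err deg 0.04 F shelf [ 4.24 -0.43 -1.94] M [-0.79  0.19 -0.03] [-0.03  0.72  1.6  -0.    0.83  0.1 ]
16.2167 [0.61560374 0.03081981 0.04013506] [-0.32099703 -2.8736084  -2.49223378] [-0.61490167  0.20558106  0.03593776] 0.023751410305727687
pred x1.5 [[411.0, 502.0], [334.0, 502.0], [326.0, 216.0], [417.0, 216.0], [373.0, 722.0], [374.0, 627.0]]
```

View pics/top5.png

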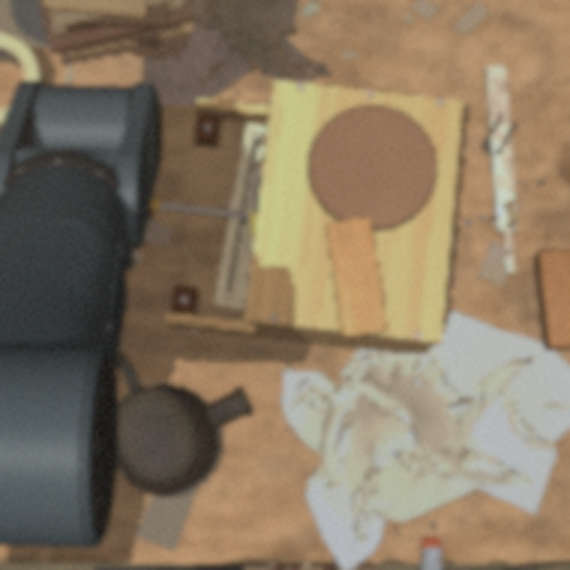

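View pics/w5.png

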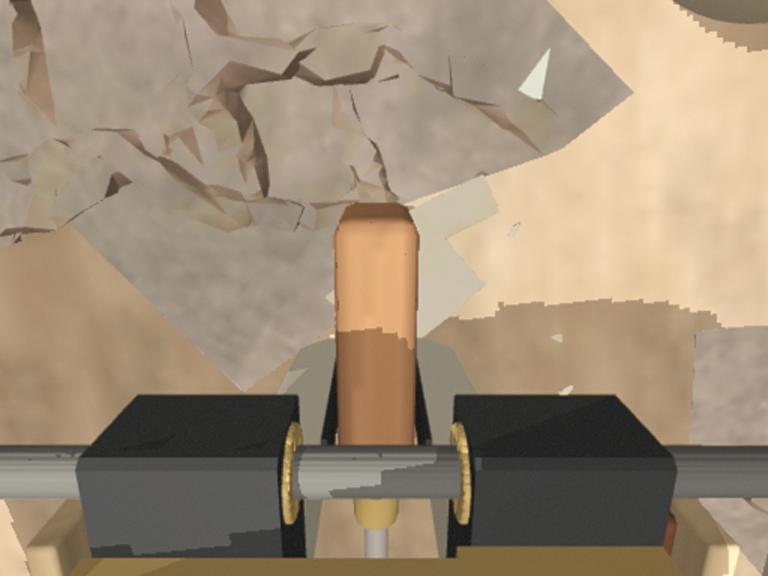

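>>> jog_arm(
  claw=[0, 0, 0, 0, 0, 0, 0, 0, 0, 0, 0, 0],
  translation=[
    [0, 1, 0],
    [0, 2, 0],
    [0, 2, 0],
    [0, 2, 0],
    [0, 2, 0],
    [0, 2, 0],
    [0, 2, 0],
    [0, 2, 0],
    [0, 1, 0],
    [0, 1, 0],
    [0, 1, 0],
    [0, 1, 0],
  ],
  delta_rot=[
    [0, 0, 0],
    [0, 0, 0],
    [0, 0, 0],
    [0, 0, 0],
    [0, 0, 0],
    [0, 0, 0],
    [0, 0, 0],
    [0, 0, 0],
    [0, 0, 0],
    [0, 0, 0],
    [0, 0, 0],
    [0, 0, 0],
  ],
)

```text
t: 17.27
ee_pos: [0.6179, 0.0492, 0.0401]
tcp_rot: [0.706, 0.044, 0.706, -0.044]
ft_force: [-0.2, -4.1, -3.5]
opening: 0.0238
```

```bash
python3 -c "
from sh import *
cur()
cv2.imwrite('pics/top6.png',cv2.resize(get_image('top')[110:230,220:320],None,fx=5,fy=5,interpolation=cv2.INTER_CUBIC))
cv2.imwrite('pics/scene6.png',cv2.resize(get_image('scene')[150:270,200:350],None,fx=5,fy=5,interpolation=cv2.INTER_CUBIC))
"
```

```text
t 17.27 tcp shelf [-115.6   -0.    40.1] tip x 21.9 yaw err deg 0.04 F shelf [ 4.1   0.28 -3.46] M [-0.8   0.13 -0.03] [ 0.    0.72  1.59 -0.    0.83  0.13]
```

View pics/top6.png

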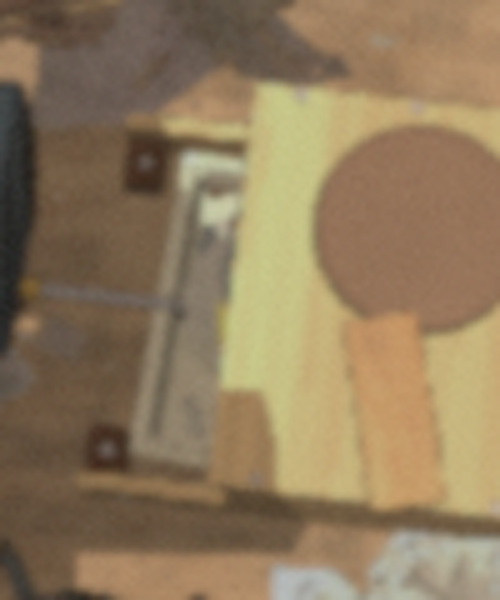

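View pics/scene6.png

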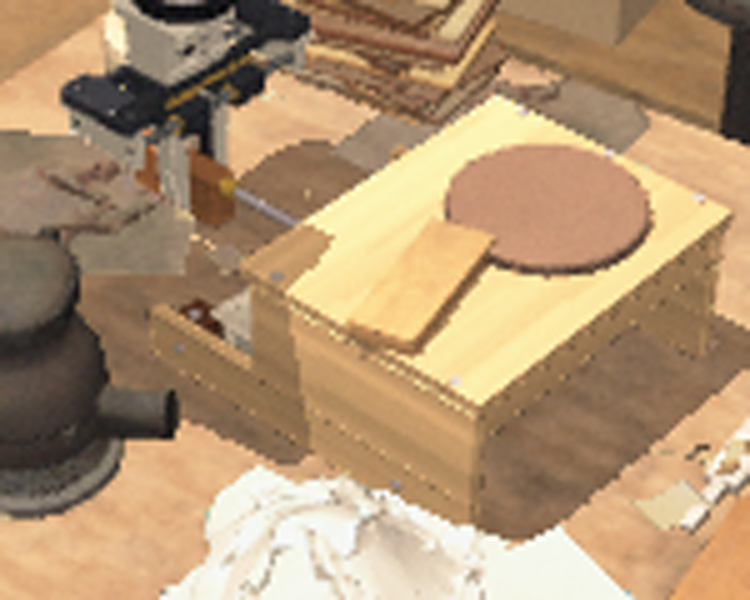

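>>> jog_arm(
  claw=[0, 0, 0, 0, 0],
  translation=[
    [0, 1, 0],
    [0, 1, 0],
    [0, 1, 0],
    [0, 0.5, 0],
    [0, 0.5, 0],
  ],
  delta_rot=[
    [0, 0, 0],
    [0, 0, 0],
    [0, 0, 0],
    [0, 0, 0],
    [0, 0, 0],
  ],
)

```text
t: 17.78
ee_pos: [0.6184, 0.0532, 0.0401]
tcp_rot: [0.706, 0.044, 0.706, -0.044]
ft_force: [-0.9, -4.7, -2.4]
opening: 0.0241
```

>>> jog_arm(
  claw=[0, 0],
  translation=[
    [0, 0.5, 0],
    [0, 0.5, 0],
  ],
  delta_rot=[
    [0, 0, 0],
    [0, 0, 0],
  ],
)

```text
t: 17.95
ee_pos: [0.6185, 0.0541, 0.0401]
tcp_rot: [0.706, 0.044, 0.706, -0.044]
ft_force: [-1.2, -4.6, -3.0]
opening: 0.0238
```

>>> jog_arm(
  claw=[0, 0],
  translation=[
    [0, 0.5, 0],
    [0, 0.5, 0],
  ],
  delta_rot=[
    [0, 0, 0],
    [0, 0, 0],
  ],
)

```text
t: 18.12
ee_pos: [0.6187, 0.0551, 0.0401]
tcp_rot: [0.706, 0.044, 0.706, -0.044]
ft_force: [-0.8, -4.0, -3.0]
opening: 0.024
```

```bash
python3 -c "
from sh import *
cur()"
```

```text
t 18.12 tcp shelf [-121.6   -0.    40.1] tip x 15.9 yaw err deg 0.04 F shelf [ 4.09 -0.34 -3.02] M [-0.78  0.13 -0.01] [ 0.01  0.72  1.58 -0.    0.84  0.14]
```

>>> jog_arm(
  claw=[0, 0],
  translation=[
    [0, 0.5, 0],
    [0, 0.5, 0],
  ],
  delta_rot=[
    [0, 0, 0],
    [0, 0, 0],
  ],
)

```text
t: 18.28
ee_pos: [0.6188, 0.0561, 0.0401]
tcp_rot: [0.706, 0.044, 0.706, -0.044]
ft_force: [-1.3, -4.2, -3.1]
opening: 0.0235
```

>>> jog_arm(
  claw=[0, 0],
  translation=[
    [0, 0.5, 0],
    [0, 0.5, 0],
  ],
  delta_rot=[
    [0, 0, 0],
    [0, 0, 0],
  ],
)

```text
t: 18.45
ee_pos: [0.6189, 0.0571, 0.0401]
tcp_rot: [0.706, 0.044, 0.706, -0.044]
ft_force: [-0.3, -5.3, -2.6]
opening: 0.024
```

>>> jog_arm(
  claw=[0, 0],
  translation=[
    [0, 0.5, 0],
    [0, 0.5, 0],
  ],
  delta_rot=[
    [0, 0, 0],
    [0, 0, 0],
  ],
)

```text
t: 18.62
ee_pos: [0.619, 0.0581, 0.0401]
tcp_rot: [0.706, 0.044, 0.706, -0.044]
ft_force: [-0.3, -3.9, -3.1]
opening: 0.0238
```

>>> jog_arm(
  claw=[0, 0],
  translation=[
    [0, 0.5, 0],
    [0, 0.5, 0],
  ],
  delta_rot=[
    [0, 0, 0],
    [0, 0, 0],
  ],
)

```text
t: 18.78
ee_pos: [0.6192, 0.0591, 0.0401]
tcp_rot: [0.706, 0.044, 0.706, -0.044]
ft_force: [-0.9, -4.4, -3.1]
opening: 0.0237
```

>>> jog_arm(
  claw=[0, 0],
  translation=[
    [0, 0.5, 0],
    [0, 0.5, 0],
  ],
  delta_rot=[
    [0, 0, 0],
    [0, 0, 0],
  ],
)

```text
t: 18.95
ee_pos: [0.6193, 0.0601, 0.0401]
tcp_rot: [0.706, 0.044, 0.706, -0.044]
ft_force: [-0.1, -4.5, -3.2]
opening: 0.0236
```

>>> jog_arm(
  claw=[0, 0],
  translation=[
    [0, 0.5, 0],
    [0, 0.5, 0],
  ],
  delta_rot=[
    [0, 0, 0],
    [0, 0, 0],
  ],
)

```text
t: 19.12
ee_pos: [0.6193, 0.0609, 0.0401]
tcp_rot: [0.706, 0.044, 0.706, -0.044]
ft_force: [-0.4, -6.6, -2.9]
opening: 0.0239
```

```bash
python3 -c "
from sh import *
cur()
cv2.imwrite('pics/top7.png',cv2.resize(get_image('top')[110:230,220:320],None,fx=5,fy=5,interpolation=cv2.INTER_CUBIC))
"
```

```text
t 19.12 tcp shelf [-1.274e+02 -1.000e-01  4.010e+01] tip x 10.1 yaw err deg 0.05 F shelf [ 6.58  0.45 -2.89] M [-1.13  0.23 -0.03] [ 0.02  0.72  1.58 -0.    0.84  0.15]
```

View pics/top7.png

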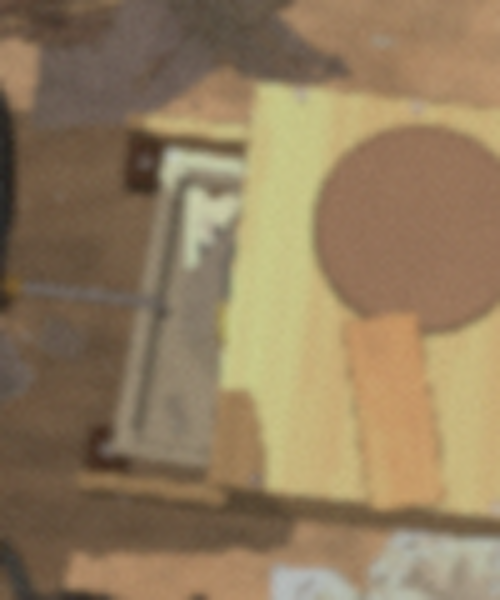

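>>> jog_arm(
  claw=[0, 0],
  translation=[
    [0, 0.3, 0],
    [0, 0.3, 0],
  ],
  delta_rot=[
    [0, 0, 0],
    [0, 0, 0],
  ],
)

```text
t: 19.33
ee_pos: [0.6194, 0.0614, 0.0401]
tcp_rot: [0.706, 0.044, 0.706, -0.044]
ft_force: [0.0, -5.7, -4.3]
opening: 0.0243
```

>>> jog_arm(
  claw=[0, 0],
  translation=[
    [0, 0.3, 0],
    [0, 0.3, 0],
  ],
  delta_rot=[
    [0, 0, 0],
    [0, 0, 0],
  ],
)

```text
t: 19.5
ee_pos: [0.6195, 0.062, 0.0401]
tcp_rot: [0.706, 0.044, 0.706, -0.044]
ft_force: [-1.2, -5.5, -3.5]
opening: 0.024
```

>>> jog_arm(
  claw=[0, 0],
  translation=[
    [0, 0.3, 0],
    [0, 0.3, 0],
  ],
  delta_rot=[
    [0, 0, 0],
    [0, 0, 0],
  ],
)

```text
t: 19.67
ee_pos: [0.6195, 0.0626, 0.04]
tcp_rot: [0.706, 0.044, 0.706, -0.044]
ft_force: [-1.1, -6.0, -2.5]
opening: 0.0236
```

>>> jog_arm(
  claw=[0, 0],
  translation=[
    [0, 0.3, 0],
    [0, 0.3, 0],
  ],
  delta_rot=[
    [0, 0, 0],
    [0, 0, 0],
  ],
)

```text
t: 19.83
ee_pos: [0.6196, 0.0632, 0.0401]
tcp_rot: [0.706, 0.044, 0.706, -0.044]
ft_force: [-0.5, -6.3, -4.1]
opening: 0.0239
```

>>> jog_arm(
  claw=[0, 0],
  translation=[
    [0, 0.3, 0],
    [0, 0.3, 0],
  ],
  delta_rot=[
    [0, 0, 0],
    [0, 0, 0],
  ],
)

```text
t: 20.0
ee_pos: [0.6197, 0.0638, 0.0401]
tcp_rot: [0.706, 0.044, 0.706, -0.044]
ft_force: [-0.9, -6.3, -3.4]
opening: 0.0239
```

>>> jog_arm(
  claw=[0, 0],
  translation=[
    [0, 0.3, 0],
    [0, 0.3, 0],
  ],
  delta_rot=[
    [0, 0, 0],
    [0, 0, 0],
  ],
)

```text
t: 20.17
ee_pos: [0.6198, 0.0644, 0.0401]
tcp_rot: [0.706, 0.044, 0.706, -0.044]
ft_force: [-0.9, -6.4, -2.8]
opening: 0.0236
```

```bash
python3 -c "
from sh import *
cur()
cv2.imwrite('pics/top8.png',cv2.resize(get_image('top')[110:230,220:320],None,fx=5,fy=5,interpolation=cv2.INTER_CUBIC))
"
```

```text
t 20.17 tcp shelf [-130.9   -0.    40.1] tip x 6.6 yaw err deg 0.04 F shelf [ 6.46 -0.07 -2.84] M [-1.13  0.17  0.06] [ 0.03  0.72  1.58 -0.    0.84  0.15]
```

View pics/top8.png

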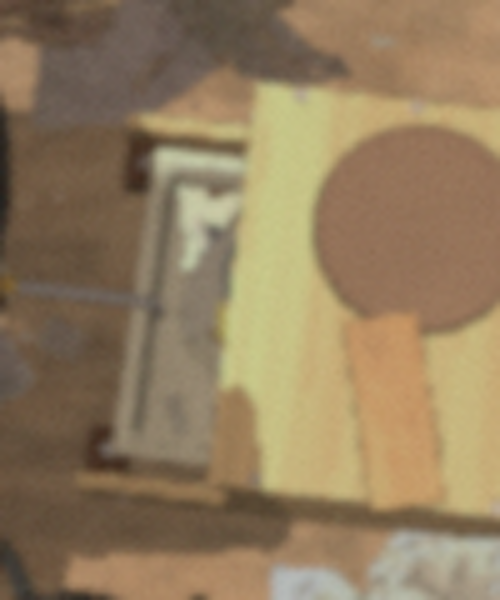

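>>> jog_arm(
  claw=[0, 0],
  translation=[
    [0, 0.3, 0],
    [0, 0.3, 0],
  ],
  delta_rot=[
    [0, 0, 0],
    [0, 0, 0],
  ],
)

```text
t: 20.38
ee_pos: [0.6199, 0.0649, 0.0401]
tcp_rot: [0.706, 0.044, 0.706, -0.044]
ft_force: [-1.3, -5.4, -3.0]
opening: 0.0236
```

>>> jog_arm(
  claw=[0, 0],
  translation=[
    [0, 0.3, 0],
    [0, 0.3, 0],
  ],
  delta_rot=[
    [0, 0, 0],
    [0, 0, 0],
  ],
)

```text
t: 20.55
ee_pos: [0.6199, 0.0654, 0.04]
tcp_rot: [0.706, 0.044, 0.706, -0.044]
ft_force: [-0.3, -8.9, -3.1]
opening: 0.0239
```

>>> jog_arm(
  claw=[0, 0],
  translation=[
    [0, 0.3, 0],
    [0, 0.3, 0],
  ],
  delta_rot=[
    [0, 0, 0],
    [0, 0, 0],
  ],
)

```text
t: 20.72
ee_pos: [0.6199, 0.0656, 0.0399]
tcp_rot: [0.706, 0.043, 0.706, -0.044]
ft_force: [-1.2, -11.5, -3.3]
opening: 0.0237
```

>>> jog_arm(
  claw=[0, 0],
  translation=[
    [0, 0.3, 0],
    [0, 0, 0],
  ],
  delta_rot=[
    [0, 0, 0],
    [0, 0, 0],
  ],
)

```text
t: 20.88
ee_pos: [0.6199, 0.0656, 0.0399]
tcp_rot: [0.706, 0.043, 0.706, -0.044]
ft_force: [-1.0, -12.1, -3.9]
opening: 0.0234
```

>>> jog_arm(
  claw=[0, 0],
  translation=[
    [0, 0.2, 0],
    [0, 0, 0],
  ],
  delta_rot=[
    [0, 0, 0],
    [0, 0, 0],
  ],
)

```text
t: 21.05
ee_pos: [0.6199, 0.0657, 0.0399]
tcp_rot: [0.705, 0.043, 0.706, -0.044]
ft_force: [-0.4, -12.9, -4.4]
opening: 0.0238
```

>>> jog_arm(
  claw=[0, 0, 0],
  translation=[
    [0, 0.2, 0],
    [0, 0, 0],
    [0, 0, 0],
  ],
  delta_rot=[
    [0, 0, 0],
    [0, 0, 0],
    [0, 0, 0],
  ],
)

```text
t: 21.3
ee_pos: [0.6199, 0.0657, 0.0398]
tcp_rot: [0.705, 0.043, 0.706, -0.045]
ft_force: [-0.8, -13.2, -3.8]
opening: 0.0235
```

>>> jog_arm(
  claw=[0, 0, 0, 0, 0],
  translation=[
    [0, 0, 0],
    [0, 0, 0],
    [0, 0, 0],
    [0, 0, 0],
    [0, 0, 0],
  ],
  delta_rot=[
    [0, 0, 0],
    [0, 0, 0],
    [0, 0, 0],
    [0, 0, 0],
    [0, 0, 0],
  ],
)

```text
t: 21.72
ee_pos: [0.6199, 0.0657, 0.0398]
tcp_rot: [0.705, 0.043, 0.706, -0.045]
ft_force: [-0.9, -13.7, -5.3]
opening: 0.0237
```

>>> jog_arm(
  claw=[0, 0, 0, 0, 0],
  translation=[
    [0, 0, 0],
    [0, 0, 0],
    [0, 0, 0],
    [0, 0, 0],
    [0, 0, 0],
  ],
  delta_rot=[
    [0, 0, 0],
    [0, 0, 0],
    [0, 0, 0],
    [0, 0, 0],
    [0, 0, 0],
  ],
)

```text
t: 22.13
ee_pos: [0.6199, 0.0657, 0.0398]
tcp_rot: [0.705, 0.043, 0.706, -0.045]
ft_force: [-0.3, -13.8, -4.4]
opening: 0.0241
```

>>> jog_arm(
  claw=[0, 0, 0, 0, 0],
  translation=[
    [0, 0, 0],
    [0, 0, 0],
    [0, 0, 0],
    [0, 0, 0],
    [0, 0, 0],
  ],
  delta_rot=[
    [0, 0, 0],
    [0, 0, 0],
    [0, 0, 0],
    [0, 0, 0],
    [0, 0, 0],
  ],
)

```text
t: 22.55
ee_pos: [0.6199, 0.0657, 0.0398]
tcp_rot: [0.705, 0.043, 0.706, -0.045]
ft_force: [-1.2, -14.2, -4.6]
opening: 0.0239
```

```bash
python3 -c "
from sh import *
cur()
cv2.imwrite('pics/top9.png',cv2.resize(get_image('top')[110:230,220:320],None,fx=5,fy=5,interpolation=cv2.INTER_CUBIC))
cur()
"; python3 snap.py w9
```

```text
t 22.55 tcp shelf [-1.322e+02 -1.000e-01  3.980e+01] tip x 5.3 yaw err deg 0.06 F shelf [14.19  0.59 -4.59] M [-2.38  0.28  0.08] [ 0.03  0.73  1.58 -0.    0.84  0.16]
t 22.6 tcp shelf [-1.323e+02 -1.000e-01  3.980e+01] tip x 5.2 yaw err deg 0.06 F shelf [13.55  1.01 -3.52] M [-2.41  0.26  0.13] [ 0.03  0.73  1.58 -0.    0.84  0.16]
22.6 [0.61986984 0.06573913 0.03982675] [ -0.69305916 -13.5729093   -3.5211026 ] [-2.41046589  0.25970204  0.13019735] 0.02403035923004572
pred x1.5 [[411.0, 502.0], [334.0, 502.0], [326.0, 216.0], [417.0, 216.0], [373.0, 722.0], [374.0, 627.0]]
```

View pics/top9.png

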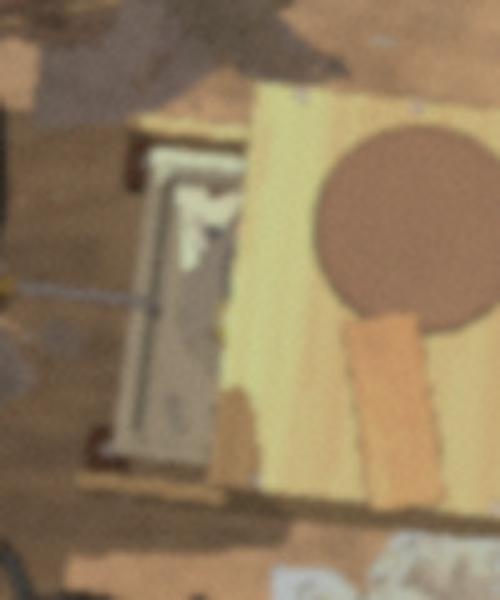

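View pics/w9.png

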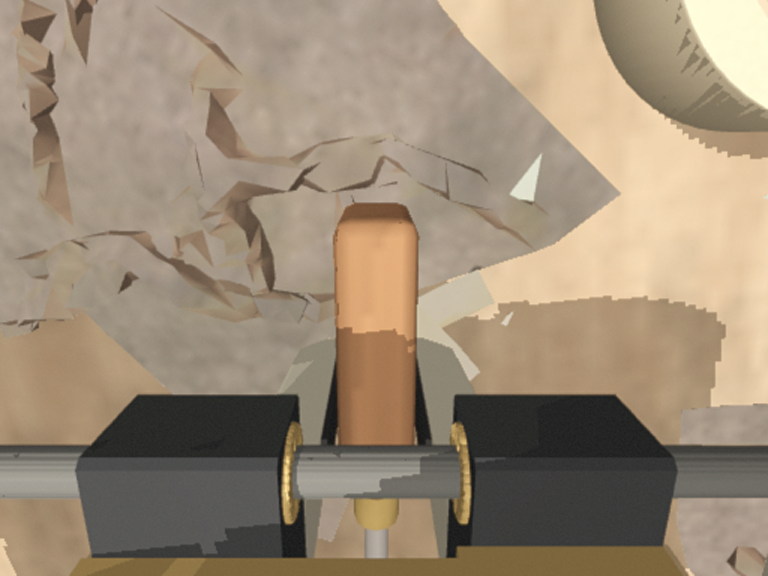

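>>> jog_arm(
  claw=[0, 0, 0, 0, 0, 0, 0, 0, 0, 0, 0, 0],
  translation=[
    [0, -0.4, 0],
    [0, -0.4, 0],
    [0, -0.5, 0],
    [0, -0.7, 0],
    [0, -1, 0],
    [0, -2, 0],
    [0, -2, 0],
    [0, -2, 0],
    [0, -2, 0],
    [0, -1, 0],
    [0, 0, 0],
    [0, 0, 0],
  ],
  delta_rot=[
    [0, 0, 0],
    [0, 0, 0],
    [0, 0, 0],
    [0, 0, 0],
    [0, 0, 0],
    [0, 0, 0],
    [0, 0, 0],
    [0, 0, 0],
    [0, 0, 0],
    [0, 0, 0],
    [0, 0, 0],
    [0, 0, 0],
  ],
)

```text
t: 23.65
ee_pos: [0.6187, 0.0552, 0.0401]
tcp_rot: [0.706, 0.044, 0.706, -0.044]
ft_force: [-0.5, -0.0, -1.8]
opening: 0.0234
```

```bash
python3 -c "
from sh import *
cur()"
```

```text
t 23.65 tcp shelf [-121.6   -0.    40.1] tip x 15.9 yaw err deg 0.03 F shelf [ 0.06 -0.49 -1.83] M [-0.08  0.06 -0.  ] [0.01 0.72 1.58 0.   0.84 0.14]
```

>>> jog_arm(
  claw=[0, 0, 0, 0, 0, 0, 0, 0, 0, 0, 0, 0],
  translation=[
    [-1, 0, 0],
    [-3, 0, 0],
    [-5, 0, 0],
    [-7, 0, 0],
    [-8, 0, 0],
    [-8, 0, 0],
    [-8, 0, 0],
    [-8, 0, 0],
    [-5, 0, 0],
    [-2, 0, 0],
    [0, 0, 0],
    [0, 0, 0],
  ],
  delta_rot=[
    [0, 0, 0],
    [0, 0, 0],
    [0, 0, 0],
    [0, 0, 0],
    [0, 0, 0],
    [0, 0, 0],
    [0, 0, 0],
    [0, 0, 0],
    [0, 0, 0],
    [0, 0, 0],
    [0, 0, 0],
    [0, 0, 0],
  ],
)

```text
t: 24.65
ee_pos: [0.6185, 0.0552, 0.095]
tcp_rot: [0.706, 0.044, 0.706, -0.044]
ft_force: [-0.0, 0.1, -2.8]
opening: 0.0242
```

```bash
python3 -c "
from sh import *
cur()
cv2.imwrite('pics/top10.png',cv2.resize(get_image('top')[110:230,220:320],None,fx=5,fy=5,interpolation=cv2.INTER_CUBIC))
cv2.imwrite('pics/scene10.png',cv2.resize(get_image('scene')[130:250,180:330],None,fx=5,fy=5,interpolation=cv2.INTER_CUBIC))
"
```

```text
t 24.65 tcp shelf [-121.6   -0.2   95. ] tip x 15.9 yaw err deg 0.04 F shelf [-0.1  -0.06 -2.76] M [-0.06  0.07  0.01] [0.01 0.64 1.57 0.   0.93 0.14]
```

View pics/top10.png

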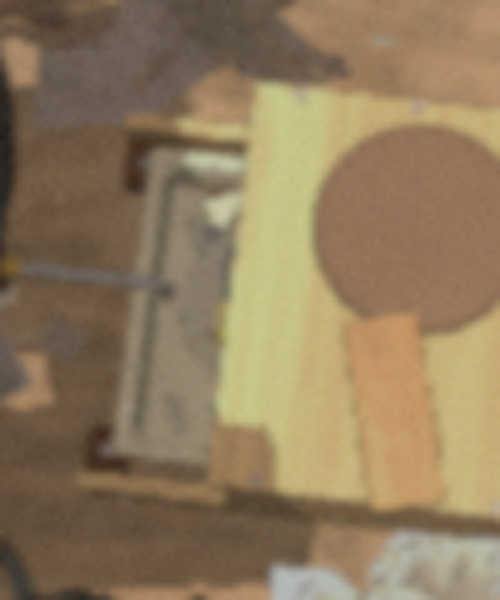

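View pics/scene10.png

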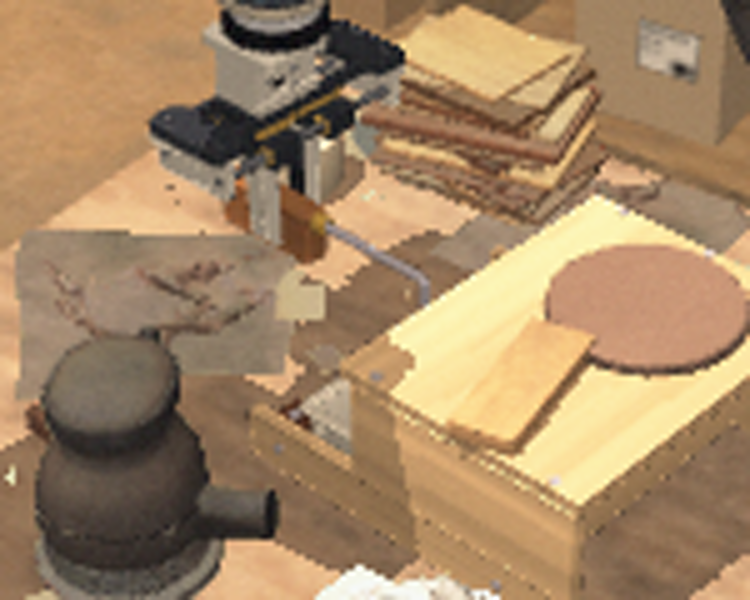

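>>> jog_arm(
  claw=[0, 0, 0, 0, 0, 0, 0, 0, 0, 0, 0, 0],
  translation=[
    [0, 3, 0],
    [0, 8, 0],
    [0, 12, 0],
    [0, 14, 0],
    [0, 14, -6],
    [0, 14, -8],
    [0, 14, -8],
    [0, 10, -6],
    [0, 6, -2],
    [0, 3, 0],
    [0, 0, 0],
    [0, 0, 0],
  ],
  delta_rot=[
    [0, 0, 0],
    [0, 0, 0],
    [0, 0, 0],
    [0, 0, 0],
    [0, 0, 0],
    [0, 0, 0],
    [0, 0, 0],
    [0, 0, 0],
    [0, 0, 0],
    [0, 0, 0],
    [0, 0, 0],
    [0, 0, 0],
  ],
)

```text
t: 25.75
ee_pos: [0.6013, 0.1559, 0.0952]
tcp_rot: [0.706, 0.044, 0.706, -0.044]
ft_force: [-0.4, 0.3, -2.4]
opening: 0.0239
```

>>> jog_arm(
  claw=[0, 0, 0, 0, 0, 0, 0, 0, 0, 0, 0, 0],
  translation=[
    [3, 0, 0],
    [7, 0, 0],
    [9, 0, 0],
    [10, 0, 0],
    [10, 0, 0],
    [9, 0, 0],
    [7, 0, 0],
    [5, 0, 0],
    [3, 0, 0],
    [1, 0, 0],
    [0, 0, 0],
    [0, 0, 0],
  ],
  delta_rot=[
    [0, 0, 0],
    [0, 0, 0],
    [0, 0, 0],
    [0, 0, 0],
    [0, 0, 0],
    [0, 0, 0],
    [0, 0, 0],
    [0, 0, 0],
    [0, 0, 0],
    [0, 0, 0],
    [0, 0, 0],
    [0, 0, 0],
  ],
)

```text
t: 26.75
ee_pos: [0.6013, 0.1562, 0.0315]
tcp_rot: [0.706, 0.044, 0.706, -0.044]
ft_force: [-0.6, 0.3, -1.9]
opening: 0.024
```

```bash
python3 -c "
from sh import *
cur()
cv2.imwrite('pics/scene11.png',cv2.resize(get_image('scene')[130:250,130:290],None,fx=5,fy=5,interpolation=cv2.INTER_CUBIC))
cv2.imwrite('pics/top11.png',cv2.resize(get_image('top')[110:230,160:320],None,fx=5,fy=5,interpolation=cv2.INTER_CUBIC))
"
```

```text
t 26.75 tcp shelf [-219.7  -29.8   31.5] tip x -82.2 yaw err deg 0.05 F shelf [-0.24 -0.67 -1.88] M [-0.04  0.1   0.  ] [ 0.18  0.73  1.59 -0.    0.82  0.3 ]
```

View pics/scene11.png

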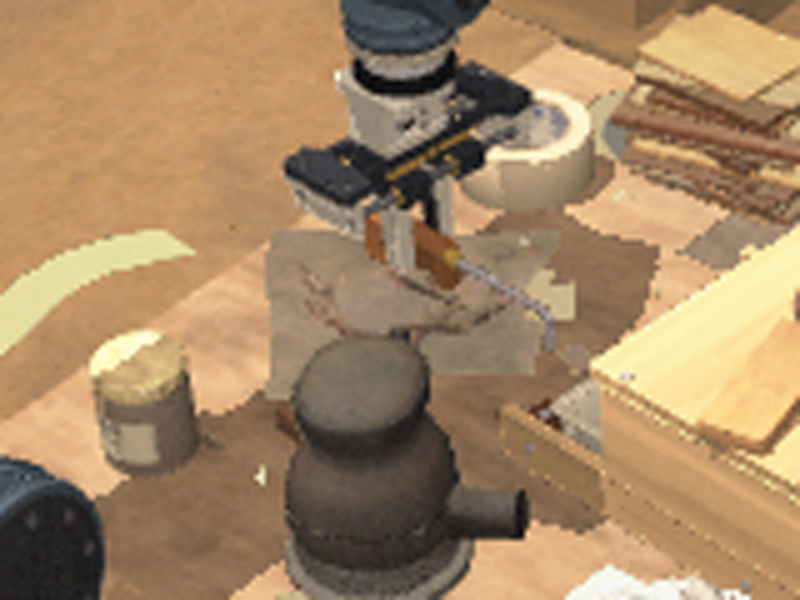

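View pics/top11.png

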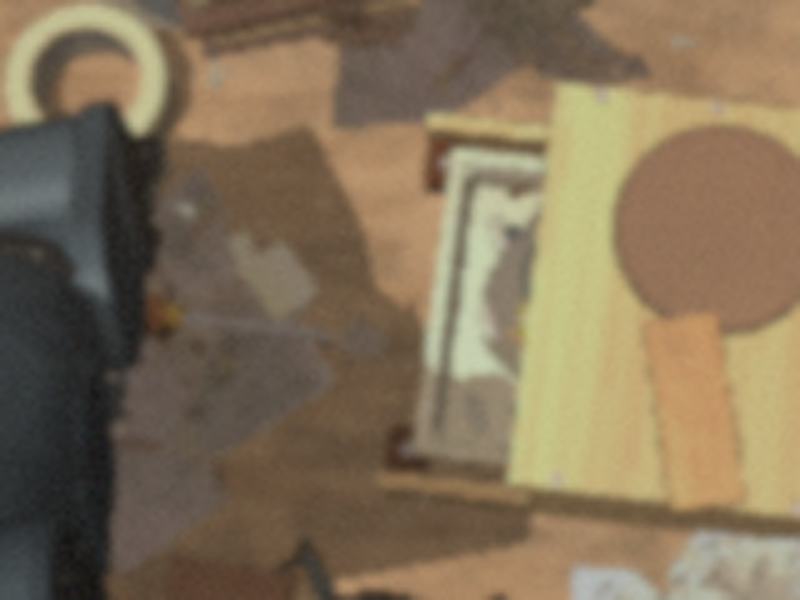

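>>> jog_arm(
  claw=[0, 0, 0, 0, 0],
  translation=[
    [1, 0, 0],
    [1, 0, 0],
    [0.6, 0, 0],
    [0.5, 0, 0],
    [0, 0, 0],
  ],
  delta_rot=[
    [0, 0, 0],
    [0, 0, 0],
    [0, 0, 0],
    [0, 0, 0],
    [0, 0, 0],
  ],
)

```text
t: 27.27
ee_pos: [0.601, 0.1562, 0.0279]
tcp_rot: [0.706, 0.044, 0.706, -0.044]
ft_force: [0.4, 0.3, -1.9]
opening: 0.0239
```

>>> jog_arm(
  claw=[0, 0, 0],
  translation=[
    [0.4, 0, 0],
    [0.3, 0, 0],
    [0, 0, 0],
  ],
  delta_rot=[
    [0, 0, 0],
    [0, 0, 0],
    [0, 0, 0],
  ],
)

```text
t: 27.52
ee_pos: [0.6011, 0.1562, 0.0277]
tcp_rot: [0.706, 0.044, 0.706, -0.044]
ft_force: [-1.7, -0.3, 2.6]
opening: 0.024
```

>>> jog_arm(
  claw=[0.3, 0.35, 0.4, 0.5, 0.6, 0.6, 0.6, 0.6],
  translation=[
    [0, 0, 0],
    [0, 0, 0],
    [0, 0, 0],
    [0, 0, 0],
    [0, 0, 0],
    [0, 0, 0],
    [0, 0, 0],
    [0, 0, 0],
  ],
  delta_rot=[
    [0, 0, 0],
    [0, 0, 0],
    [0, 0, 0],
    [0, 0, 0],
    [0, 0, 0],
    [0, 0, 0],
    [0, 0, 0],
    [0, 0, 0],
  ],
)

```text
t: 28.18
ee_pos: [0.6011, 0.1562, 0.0273]
tcp_rot: [0.706, 0.044, 0.706, -0.044]
ft_force: [-0.4, -0.1, 0.1]
opening: 0.0552
```

>>> jog_arm(
  claw=[0.6, 0.6, 0.6, 0.6, 0.6, 0.6, 0.6, 0.6, 0.6, 0.6, 0.6, 0.6],
  translation=[
    [-3, 0, 0],
    [-8, 0, 0],
    [-15, 0, 0],
    [-20, 0, 0],
    [-22, 0, 0],
    [-25, 0, 0],
    [-25, 0, 0],
    [-25, 0, 0],
    [-20, 0, 0],
    [-10, 0, 0],
    [0, 0, 0],
    [0, 0, 0],
  ],
  delta_rot=[
    [0, 0, 0],
    [0, 0, 0],
    [0, 0, 0],
    [0, 0, 0],
    [0, 0, 0],
    [0, 0, 0],
    [0, 0, 0],
    [0, 0, 0],
    [0, 0, 0],
    [0, 0, 0],
    [0, 0, 0],
    [0, 0, 0],
  ],
)

```text
t: 29.18
ee_pos: [0.6009, 0.1561, 0.2001]
tcp_rot: [0.706, 0.044, 0.706, -0.044]
ft_force: [0.1, 0.3, 0.1]
opening: 0.0557
```

```bash
python3 snap.py w12; python3 -c "
from sh import *
cur()
cv2.imwrite('pics/scene12.png',cv2.resize(get_image('scene')[130:250,130:290],None,fx=5,fy=5,interpolation=cv2.INTER_CUBIC))
"
```

```text
29.1833 [0.60087265 0.15612166 0.20008127] [0.09105531 0.25665613 0.1201723 ] [-0.08858908  0.02810227  0.00778401] 0.05570830392742791
pred x1.5 [[411.0, 502.0], [334.0, 502.0], [326.0, 216.0], [417.0, 216.0], [373.0, 722.0], [374.0, 627.0]]
t 29.23 tcp shelf [-219.5  -30.6  199.2] tip x -82.0 yaw err deg 0.04 F shelf [-0.37 -0.75 -0.26] M [-0.07  0.1  -0.01] [ 0.18  0.52  1.49 -0.    1.13  0.3 ]
```

View pics/w12.png

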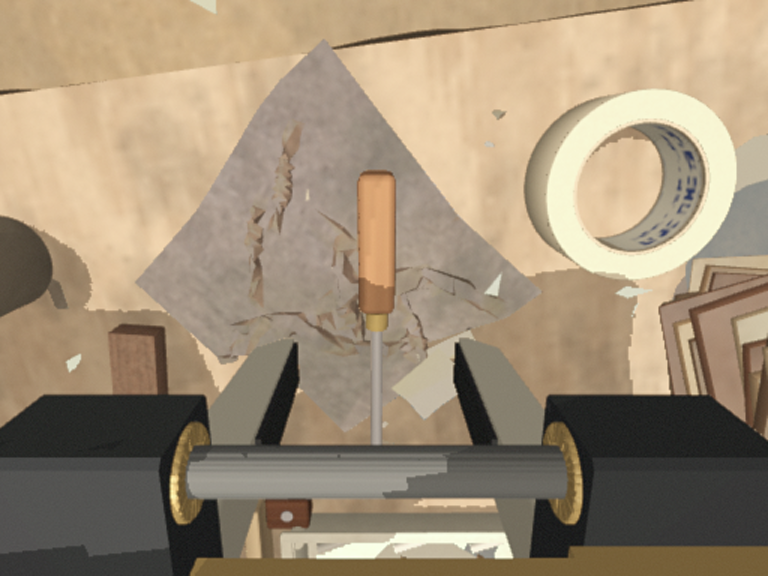

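View pics/scene12.png

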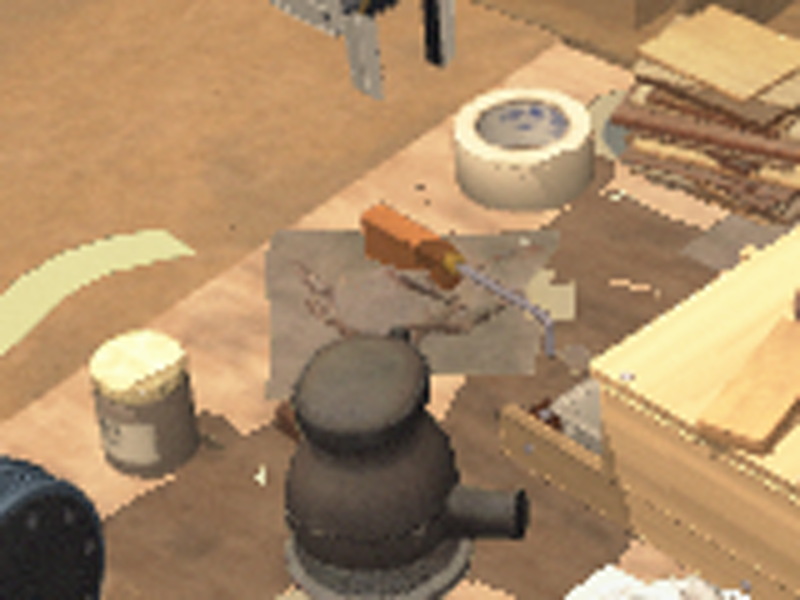

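>>> jog_arm(
  claw=[0.6, 0.6, 0.6, 0.6, 0.6, 0.6, 0.6, 0.6, 0.6, 0.6, 0.6, 0.6],
  translation=[
    [-10, 0, 0],
    [-20, 0, 0],
    [-25, -5, 0],
    [-20, -10, 5],
    [-15, -15, 5],
    [-10, -20, 8],
    [0, -20, 8],
    [0, -20, 4],
    [0, -10, 0],
    [0, -5, 0],
    [0, 0, 0],
    [0, 0, 0],
  ],
  delta_rot=[
    [0, 0, 0],
    [0, 0, 0],
    [0, 0, 0],
    [0, 0, 0],
    [0, 0, 0],
    [0, 0, 0],
    [0, 0, 0],
    [0, 0, 0],
    [0, 0, 0],
    [0, 0, 0],
    [0, 0, 0],
    [0, 0, 0],
  ],
)

```text
t: 30.28
ee_pos: [0.6176, 0.0489, 0.3002]
tcp_rot: [0.706, 0.044, 0.706, -0.044]
ft_force: [0.5, 0.1, -0.4]
opening: 0.0557
```

```bash
python3 snap.py w13; python3 -c "
from sh import *
cur()
import pickle;m,p,R=pickle.load(open('w13.pkl','rb'))
L=np.array([[0,85,24],[0,119,24],[-28,85,24],[-28,119,24],[0,-85,24],[0,-119,24],[-28,-85,24],[-28,-119,24],[-7.5,100,38],[-7.5,-100,38]])/1e3
print((proj(m,tw(SH,L))*1.5).round(0).tolist())
"
```

```text
30.2833 [0.61760891 0.04885289 0.30024585] [ 0.45555066  0.13567338 -0.38534802] [-0.07766253  0.0506465  -0.02922   ] 0.055671132580887454
pred x1.5 [[411.0, 502.0], [334.0, 502.0], [326.0, 216.0], [417.0, 216.0], [373.0, 722.0], [374.0, 627.0]]
t 30.33 tcp shelf [-1.155e+02 -3.000e-01  3.003e+02] tip x 22.0 yaw err deg 0.08 F shelf [-0.22 -0.11 -0.63] M [-0.09  0.08  0.01] [0.   0.43 1.38 0.   1.34 0.13]
[[467.0, 355.0], [504.0, 355.0], [469.0, 326.0], [506.0, 326.0], [283.0, 354.0], [246.0, 354.0], [281.0, 326.0], [244.0, 326.0], [487.0, 353.0], [263.0, 353.0]]
```

View pics/w13.png

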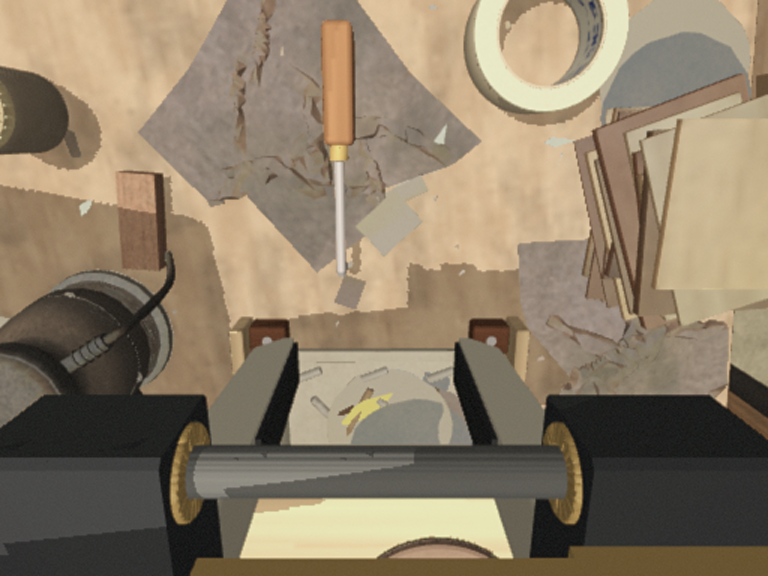

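>>> jog_arm(
  claw=[0.6, 0.6, 0.6, 0.6, 0.6, 0.6, 0.6],
  translation=[
    [0, -8, 0],
    [0, -12, 0],
    [0, -12, 0],
    [0, -12, 0],
    [0, -6, 0],
    [0, 0, 0],
    [0, 0, 0],
  ],
  delta_rot=[
    [0, 0, 0],
    [0, 0, 0],
    [0, 0, 0],
    [0, 0, 0],
    [0, 0, 0],
    [0, 0, 0],
    [0, 0, 0],
  ],
)

```text
t: 30.92
ee_pos: [0.6116, -0.0019, 0.3004]
tcp_rot: [0.706, 0.044, 0.706, -0.044]
ft_force: [0.9, 0.6, -0.3]
opening: 0.0558
```

```bash
python3 snap.py w14 wrist 150 150 360 280 3.8; python3 -c "
from sh import *
cur()"
```

```text
30.9167 [ 0.61155814 -0.00187675  0.30039579] [ 0.89788641  0.60915793 -0.33631336] [-0.07629448  0.09476413 -0.01341356] 0.055795112878250765
pred x1.5 [[411.0, 502.0], [334.0, 502.0], [326.0, 216.0], [417.0, 216.0], [373.0, 722.0], [374.0, 627.0]]
t 30.97 tcp shelf [-6.460e+01  1.000e-01  3.004e+02] tip x 72.9 yaw err deg 0.02 F shelf [-0.7   1.37 -0.76] M [-0.09  0.12  0.  ] [-0.08  0.41  1.4   0.    1.33  0.05]
```

View pics/w14.png

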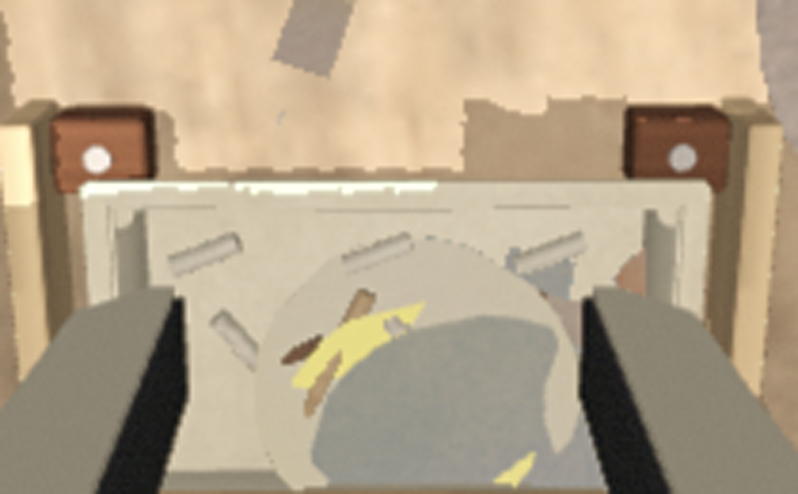

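```bash
python3 -c "
from sh import *
import pickle;m,p,R=pickle.load(open('w14.pkl','rb'))
z=lambda u,v:((u+.5)/3.8-.5+150,(v+.5)/3.8-.5+150)
def sl(P):
  c,s=np.cos(SH[2]),np.sin(SH[2]);d=P[:2]-SH[:2];return ((c*d[0]+s*d[1])*1e3).round(1),((-s*d[0]+c*d[1])*1e3).round(1)
for n,uv,h in [('stopL front',(104,106),.024),('stopR front',(678,106),.024),('lip L',(105,183),.037),('lip R',(680,182),.037)]: print(n,sl(ray(m,z(*uv),h)))
"
```

```text
stopL front (np.float64(-32.8), np.float64(-95.5))
stopR front (np.float64(-32.7), np.float64(102.8))
lip L (np.float64(-9.1), np.float64(-93.9))
lip R (np.float64(-9.3), np.float64(102.1))
```

```bash
python3 -c "
from h import *
cv2.imwrite('pics/sceneF.png',get_image('scene'));s=manip.observe();print(s['t'],s['ft_force']);print(manip.close_job())"
```

```text
31.0167 [ 0.43171689  1.21999864 -0.82904723]
the job is handed in; nothing more can be done
None
```

View pics/sceneF.png

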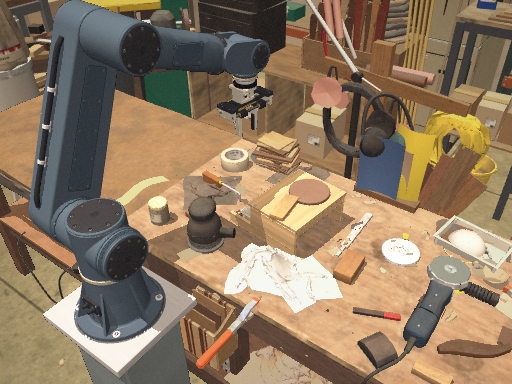

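The tray is drawn out and seated against both stop blocks, and the job was handed in at about 31 s with the robot touching nothing.

- **Pull:** I gripped the hook by its handle, passed it over the tray's front wall and pulled from the inside. Sliding took about 4 N. The tray met one stop first, turned square, then met the second.
- **Hold:** I held a wrist pull of about 13.2–14.2 N for about 1.3 s. Allowing for the sliding friction, that is roughly 9–10 N on the blocks. The block force itself was not measured.
- **Hook put back:** I eased off, lifted the hook clear and stood it upright on its handle. Its tip is about 55 mm in front of the stops.

**Last checks:**
- The wrist picture shows the tray's lip overlapping both stops equally, within about 0.2 mm side to side, so the tray is square.
- My measured lip position differs from nominal by 1–2 mm, which is within the camera calibration. The stop-front edge first read about 5 mm off, until I treated it as the block's bottom edge.
- The hook stands upright. I saw no bystander moved in the pictures.

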